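# Set the round locating pin in the drilling fixture with the spring tongs

## Robot

A 6-joint arm with a two-finger parallel gripper is mounted at the origin on the work surface; the furniture and walls round the work are solid. World frame = base frame: x ahead of the robot, y to its left, z up, the work surface at z = 0. Lengths are in mm, angles in degrees, forces in N, time in s.
With the tool pointing down it reaches from about 425 to 950 mm from the base axis. Payload 3.5 kg.
Tool frame: the origin (TCP) lies on the centre line of the jaws, within the pads' length; the fingertips stand ahead of it and the grasp point (between the pads) is the TCP (env.tcp_to_tips is the z of the fingertips in the tool frame, in mm); z points along the fingers, y is the direction in which the jaws open and shut (so a half turn about z gives the same grasp; the last joint's range is limited). The gripper opens to 85 mm and grips with 20 to 120 N. Pads are 22 mm wide; open, the fingers measure 114 mm over their backs; the gripper's body (76 mm by 85 mm) begins 54 mm behind the grasp point. The pads swing forward as they close: fully open they stand 13 mm farther back than shut.
Start: joints at [57.754, 16.404, 90.338, -0, 73.258, -8.594], TCP at [270.757, 618.302, 250.325] pointing down, gripper open.
Joint ranges: [-158.93, 158.93], [-51.34, 127.21], [12.03, 142.37], [-87.48, 267.48], [13.55, 161.25], [-162.69, 162.69]. Speed limits (degrees/s): [159.86, 159.86, 180, 180, 180, 180].

## Interface

Orientations are given as [roll, pitch, yaw] about the fixed x, y, z axes, in that order (R = Rz(yaw) Ry(pitch) Rx(roll)).
In Python, from cell import env, eyes gives the robot as it stands.
- The arm moves only by the shell command python3 -m inch 'ROWS' [OPENING] [FORCE]. ROWS is JSON, a list of rows, each a list of 6 numbers: the shift along the tool's x, y, z in m, then the turn, a rotation vector about the tool's x, y, z in rad. A call has 1 to 20 rows; each row is the pose to reach, as a shift and turn from the pose commanded when the call began, along the tool's axes at that moment; what a row does not reach only later rows make up. A row lasts 1/12 s, in which the tool goes at most 41.7 mm and 7.16 degrees, less where a joint would pass 70% of its speed; a pose out of reach is approached as far as the arm can. A call with a gripper value outside its range is refused whole. OPENING is the opening, from 0 (shut) to 1 (fully open), set as the call begins (- or left out, the last holds). The fingers move at their own pace and stop on an object; FORCE is the grip in N (left out, the last holds). Time passes only in rows, so rows that repeat a pose let the fingers close. It gives the time, the measured TCP pose, the force and the opening at its end, in the units of the state.
- env.read_state(): the state, without advancing time (a new reading comes with each control period).
- eyes.read_camera(name): name is "scene" or "side" or "wrist"; returns a dict with "color" (384x512x3 uint8, blue, green, red), "z_map" (384x512 float32, mm along the optical axis (not along the pixel's ray), 0 where there is no reading), "fx", "fy", "cx", "cy" (pixels), "origin" and "rotation" of the camera in the world. Camera axes: x right, y down, z forward; pixel columns grow to the right and rows downward; lengths in mm; the calibration is good to about 2 mm. A picture is of the moment at which its call begins.
- env.close_job(): hands the job in, once; it reports no verdict.
The state is a dict: "time_s": time; "q": joint angles; "dq": joint speeds; "joint_efforts": joint torques, N m; "tool_pos": TCP position; "tcp_rot": TCP orientation; "wrist_force": force on the tool from outside, world axes, zero at the start; "ft_torque": the same for the moment, N m; "grip_width": opening from 0.0 (shut) to 1.0 (fully open).
Only numpy, scipy, OpenCV 4.12 (cv2) and the standard library are available. Lean on these libraries where they do the work, as an engineer would, in place of code of your own. Each camera call takes 0.05 s, during which the arm holds its last target.

## Task

Take the spring tongs out of their wooden stand, pick the round bullet-nosed locating pin out of the rack with them, feel for the bore between the fixture's cheeks and set the pin in it, upright and fully home with its collar down on the slide, without ever forcing it. Let go of it there, then put the tongs back in their stand. Hold the pin only with the tongs, never with the gripper's fingers, and leave the other two pins in the rack.

Things in the scene. Friction and masses are not known exactly. Their poses are not given: they have to be found in the camera images.
- tongs: Steel parallel spring tongs, 118 mm long, 0.14 kg, upright in the stand: two straight legs facing each other. Origin midway between the legs at rest, level with the jaw ends; z up along the legs, y from the sliding leg to the leg with the rods. Below the scales 41 mm over the legs at rest, 18 mm wide in x. Two rods cross at z = 54 and 68 mm; their nuts stick out up to 20 mm at -y when squeezed.
- tongs_grip (a point): Where to hold the tongs: midway between the rubber scales, 100 mm above the jaw ends. At rest 47 mm over the scales along tongs y (close along y), 29 to 31 mm shut on the pin. Scales 24 mm wide in x, from 80 to 118 mm above the jaw ends, nothing above; keep fingertips above 75 mm. Springs push the legs apart: 8 N at rest plus 0.5 N/mm; squeezed 2 to 5 mm they stay in hand with jaws open.
- tongs_jaws (a point): Middle between the open jaws, 5 mm above the jaw ends. The jaws are the lowest 10 mm: upright 90 degree V grooves, 19 mm free between the lips at rest, closing along tongs y. The sliding leg (at -y) moves alone, so squeezed by q the true middle is at +q/2 in y. Shut on the 12 mm pin head the springs take 17 N of the grip; a grip of 35 to 45 N holds the pin well.
- tongs_leg (a joint): How far the tongs are squeezed (m): 0 at rest, grows as the legs approach, 0.016 to 0.018 shut on the round pin's head, 0.020 at the end stop.
- round_pin: Round bullet-nosed steel pin, 46 mm long, 0.04 kg, upright in a rack hole. From the foot: shank 10 mm thick and 22 mm long with a small lead, collar 18 mm across from 22 to 25 mm, round head 12 mm thick from 25 to 41 mm (grip here, jaw ends just above the collar), cone to 46 mm. Tallest of the three pins, the only one with a cone. Origin: centre of the foot; z to the nose.
- diamond_pin: Bystander in the rack: as the round pin, but its head is flat-topped and four-cornered, 12 mm across the corners; 39 mm long. Origin at the foot.
- rest_button: Bystander in the rack: as the round pin, but with a flat low head 14 mm in diameter; 31 mm long. Origin at the foot.
- rack: Black block, 46 mm (x) by 130 mm (y) by 30 mm high, fixed, with three loose 12 mm holes 42 mm apart along its y; the pins' collars lie on its top, their feet 8 mm above the bench. Origin: centre of the underside, z up.
- fixture: Aluminium drilling fixture on the bench: base 136 mm (x) by 124 mm (y) by 12 mm, two upright cheeks along x, 12 mm thick, 110 mm long, 44 mm apart inside, tops 68 mm above the bench; a steel slide lies between them. Origin: centre of the underside; x along cheeks and slide, z up.
- slide_mid (a point): Middle of the slide's range, on its flat top 40 mm above the bench. The pin's bore (11.2 mm wide, 1.5 mm chamfer, 26 mm deep) is in this top, at fixture y = 0, but the slide is clamped up to 8 mm to either side along fixture x and this is not measured: find the bore by feel or by eye. The slide stays put. Pin home: collar on the slide, foot 18 mm above the bench.
- stand: Wooden block, 44 mm (x) by 68 mm (y) by 46 mm high, fixed, with an open pocket 23.5 mm (x) by 48 mm (y), floor 6 mm above the bench, in which the tongs stand jaws down with their y along the stand's y, either way round. Origin: centre of the underside, z up.
There are look-alikes about, which are no part of the job. What is shaped like the fixture but blue is not meant. Leave any blue look-alike of the tongs alone.

How it is judged:
By the outcome, as a careful person would: the job done as asked, in the order asked, and still so for the second after the job is handed in, with the robot touching nothing.
It also fails if it takes over 67 s, if anything falls off the work surface, if the arm or the gripper's body presses on something with over 40 N, if the wrist force passes 120 N, or if a joint passes its speed limit or range.

## Working session

There is one attempt and no reset: what is moved stays moved. The work goes in short steps, Python scripts to look and compute and a shell command to move; the robot and the scene stay as the last step left them, time stands still between calls to the robot, and variables do not carry over. Pictures are saved under pics/ and viewed, and the job is handed in when it is done.

```bash
ls; mkdir -p pics
python3 - <<'E'
from cell import env, eyes
import cv2, numpy as np
s=env.read_state(); print(s); print(env.tcp_to_tips)
ims=[]
for n in ["scene","side","wrist"]:
    c=eyes.read_camera(n); np.savez(f"cam_{n}_0.npz",**c); cv2.imwrite(f"pics/{n}0.png",c["color"])
    print(n,c["fx"],c["cx"],c["cy"],c["origin"],np.round(c["rotation"],3).tolist())
E
```

```text
pics
{'time_s': 0.0, 'q': array([ 5.77538575e+01,  1.64543771e+01,  9.04225213e+01, -6.80751208e-04,
        7.32597633e+01, -8.59451873e+00]), 'dq': array([-0.05794075,  0.02577194,  0.09136077,  0.08896354,  0.10716426,
        0.05199214]), 'joint_efforts': array([-2.41811819e-05, -4.05972469e+01, -2.92630327e+01, -1.92673965e-04,
        5.67467199e-03, -9.71949390e-06]), 'tool_pos': array([270.43740072, 617.78436722, 248.9389463 ]), 'tcp_rot': array([-1.79864776e+02, -1.97786945e-02,  1.56348550e+02]), 'wrist_force': array([-0.26229631,  0.00513595, -0.19183284]), 'ft_torque': array([-0.00488163,  0.03382192,  0.03657674]), 'grip_width': 0.9979910847248268}
19.0
scene 463.2976629464714 252.3085544060261 189.4557875359641 [-107.69202926 -874.37180154  689.702542  ] [-119.0, -1.213, -31.708]
side 402.9205560120897 256.67975541848944 180.88055222906115 [587.23831241 468.79657401 873.74178661] [-149.204, 0.304, 164.201]
wrist 285.61902528157367 259.3613597043112 192.03429617884433 [200.9376094  648.83951404 372.28945526] [162.907, 0.14, 66.396]
```

View pics/scene0.png

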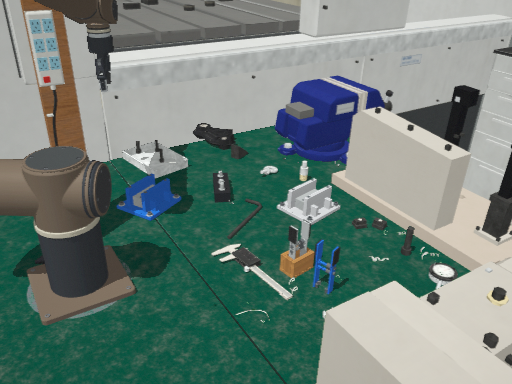

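View pics/side0.png

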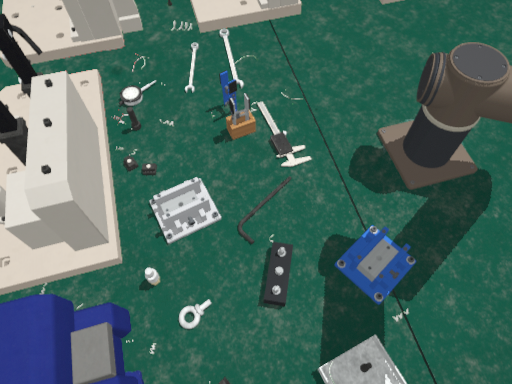

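View pics/wrist0.png

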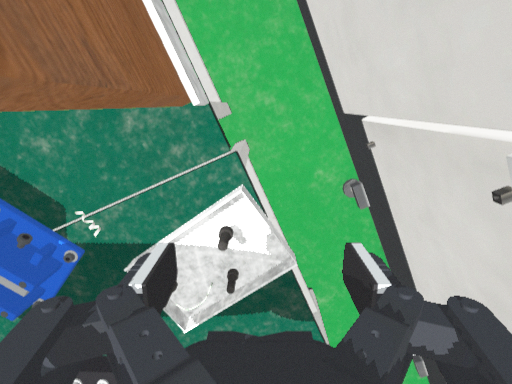

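The scene view shows the stand with tongs at (297,255), blue tongs at (327,265), the fixture at (309,205) and the rack at (222,186). In the side view the stand is at (241,122), the fixture at (185,210) and the rack at (279,275).

```bash
cat > h.py <<'E'
import numpy as np, cv2
from scipy.spatial.transform import Rotation as Rn
def load(f): return dict(np.load(f))
def RT(c): return Rn.from_euler('xyz',c["rotation"],degrees=True).as_matrix() if np.asarray(c["rotation"]).size==3 else np.asarray(c["rotation"])
def ray(c,u,v):
    d=np.stack([(np.asarray(u)-c["cx"])/c["fx"],(np.asarray(v)-c["cy"])/c["fy"],np.ones(np.shape(u))],-1)
    return d@RT(c).T
def onplane(c,u,v,z):
    d=ray(c,np.asarray(u,float),np.asarray(v,float)); o=np.asarray(c["origin"])
    return o+d*((z-o[2])/d[...,2])[...,None]
def cloud(c):
    v,u=np.mgrid[0:384,0:512]; return np.asarray(c["origin"])+ray(c,u,v)*c["z_map"][...,None]
def proj(c,P):
    p=(np.asarray(P,float)-c["origin"])@RT(c); return np.stack([p[...,0]/p[...,2]*c["fx"]+c["cx"],p[...,1]/p[...,2]*c["fy"]+c["cy"]],-1)
def crop(c,u0,u1,v0,v1,f,name):
    cv2.imwrite(name,cv2.resize(c["color"][v0:v1,u0:u1],None,fx=f,fy=f,interpolation=cv2.INTER_CUBIC))
E
python3 - <<'E'
from h import *
s=load("cam_side_0.npz"); c=load("cam_scene_0.npz")
crop(s,130,310,60,310,2.4,"pics/s1.png"); crop(c,190,350,150,310,3.7,"pics/c1.png")
for n,cam in (("side",s),("scene",c)):
    P=cloud(cam); print(n,[ (uv,np.round(P[uv[1],uv[0]]).tolist()) for uv in ([(279,275),(241,128),(185,210),(280,252),(276,290),(300,200)] if n=="side" else [(297,268),(222,186),(309,212),(250,220)])])
E
```

```text
side [((279, 275), [473.0, 222.0, 30.0]), ((241, 128), [451.0, -181.0, 34.0]), ((185, 210), [635.0, 33.0, 66.0]), ((280, 252), [457.0, 179.0, 45.0]), ((276, 290), [489.0, 254.0, 40.0]), ((300, 200), [363.0, 49.0, 1.0])]
scene [((297, 268), [428.0, -227.0, 27.0]), ((222, 186), [450.0, 170.0, 45.0]), ((309, 212), [608.0, -40.0, 20.0]), ((250, 220), [461.0, 30.0, 2.0])]
```

View pics/s1.png

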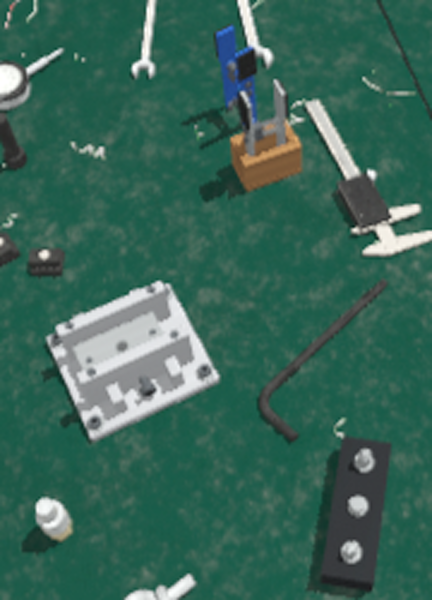

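View pics/c1.png

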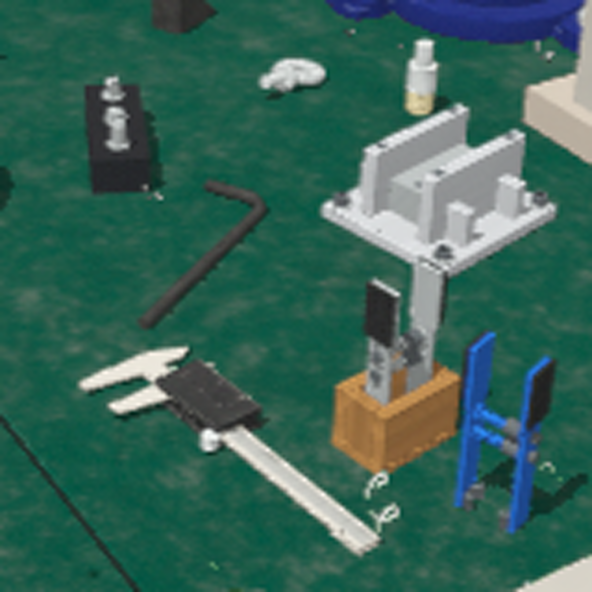

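```bash
cat > m1.py <<'E'
from h import *
s=load("cam_side_0.npz"); c=load("cam_scene_0.npz")
def rect(P):
    r=cv2.minAreaRect(P[:,:2].astype(np.float32)); return np.round(r[0],1),np.round(r[1],1),round(r[2],1)
for n,cam in (("side",s),("scene",c)):
    P=cloud(cam); col=cam["color"]; hsv=cv2.cvtColor(col,cv2.COLOR_BGR2HSV)
    X,Y,Z=P[...,0],P[...,1],P[...,2]
    sel=lambda x0,x1,y0,y1,z0,z1:(X>x0)&(X<x1)&(Y>y0)&(Y<y1)&(Z>z0)&(Z<z1)
    sat=hsv[...,1]
    br=(hsv[...,0]>5)&(hsv[...,0]<22)&(sat>90)
    m=sel(380,500,-260,-130,41,51)&br; print(n,"stand top",m.sum(),rect(P[m]),P[m].mean(0))
    m=sel(380,520,-290,-110,60,140)&(sat<60); print("tongs hi",m.sum(),rect(P[m]),"zmax",Z[m].max())
    m=sel(380,520,-290,-110,110,140); print(" tops",np.round(P[m][::max(1,m.sum()//14)]).tolist())
    m=sel(380,560,120,290,25,34); print("rack top",m.sum(),rect(P[m]))
    m=sel(380,560,120,290,37,70); 
    nl,lab,st,cen=cv2.connectedComponentsWithStats(m.astype(np.uint8))
    for i in range(1,nl): print("  pin",st[i,4],cen[i],P[lab==i].mean(0).round(1),"zmax",Z[lab==i].max())
    m=sel(540,740,-80,120,63,75); print("cheek tops",m.sum(),rect(P[m])) 
    m=sel(540,740,-80,120,36,44); print("slide",m.sum(),rect(P[m]))
    m=sel(540,740,-90,130,8,16); print("base",m.sum(),rect(P[m]))
E
python3 m1.py
python3 - <<'E'
from h import *
s=load("cam_side_0.npz"); crop(s,140,230,170,250,8,"pics/s2.png")
E
```

```text
side stand top 173 (array([ 447.4, -200.7]), array([68.5, 43.3]), 6.4) [ 450.25929655 -192.62752244   46.70788334]
tongs hi 308 (array([ 453.3, -228. ]), array([47.4, 80.9]), 11.5) zmax 128.04192513396868
 tops [[444.0, -274.0, 120.0], [453.0, -269.0, 120.0], [454.0, -266.0, 120.0], [458.0, -263.0, 120.0], [458.0, -265.0, 115.0], [428.0, -217.0, 122.0], [425.0, -207.0, 125.0], [429.0, -201.0, 126.0], [430.0, -199.0, 124.0], [430.0, -199.0, 120.0], [431.0, -205.0, 111.0], [466.0, -197.0, 126.0], [469.0, -197.0, 124.0], [465.0, -191.0, 125.0], [468.0, -188.0, 122.0], [466.0, -188.0, 114.0]]
rack top 1099 (array([470.9, 212.6]), array([130.9,  45.9]), 64.9)
  pin 34 [281.23529412 249.88235294] [454.  176.6  49.8] zmax 56.2821749663118
  pin 32 [278.40625 269.375  ] [471.5 213.3  40. ] zmax 43.11109182723817
  pin 26 [275.92307692 287.92307692] [489.1 251.5  46.7] zmax 50.05455374823873
cheek tops 539 (array([639.2,  -0.8]), array([110.4,  69.4]), 12.2)
slide 561 (array([ 6.404e+02, -4.000e-01]), array([108.1, 106. ]), 13.3)
base 867 (array([639.2,   0. ]), array([136.4, 124.3]), 12.4)
s
[... 286 characters left out ...]
467.0, -202.0, 119.0], [470.0, -209.0, 119.0], [469.0, -210.0, 117.0], [468.0, -208.0, 114.0], [469.0, -207.0, 111.0], [424.0, -193.0, 112.0], [424.0, -200.0, 114.0], [426.0, -208.0, 115.0], [426.0, -212.0, 112.0], [456.0, -268.0, 117.0], [443.0, -271.0, 118.0], [441.0, -274.0, 116.0]]
rack top 285 (array([470.6, 214.4]), array([134.2,  45.7]), 64.9)
  pin 12 [220.  172.5] [486.7 250.5  43.7] zmax 50.05638137736753
  pin 32 [221.375   183.28125] [456.8 186.3  44.1] zmax 55.709875072393515
cheek tops 229 (array([ 6.397e+02, -5.000e-01]), array([112.3,  71.7]), 9.8)
slide 246 (array([638.7, -10.8]), array([112. ,  84.9]), 9.4)
base 435 (array([6.38e+02, 1.00e-01]), array([138.9, 126.9]), 13.3)
```

View pics/s2.png

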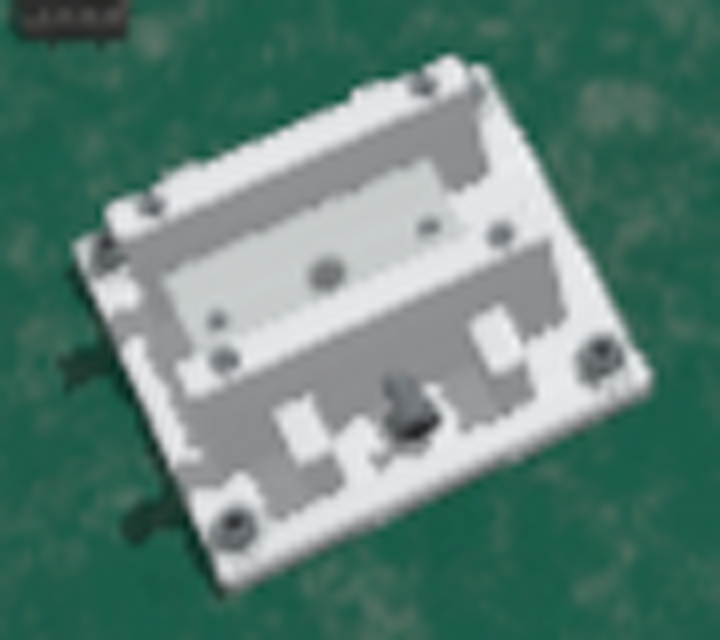

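```bash
cat > m2.py <<'E'
from h import *
s=load("cam_side_0.npz"); c=load("cam_scene_0.npz")
P=cloud(s); X,Y,Z=P[...,0],P[...,1],P[...,2]
hsv=cv2.cvtColor(s["color"],cv2.COLOR_BGR2HSV)
sel=lambda x0,x1,y0,y1,z0,z1:(X>x0)&(X<x1)&(Y>y0)&(Y<y1)&(Z>z0)&(Z<z1)
def R(m,zz=None):
    v,u=np.nonzero(m); Q=onplane(s,u,v,zz) 
    r=cv2.minAreaRect(Q[:,:2].astype(np.float32)); b=cv2.boxPoints(r); e=[b[1]-b[0],b[2]-b[1]]; L=max(e,key=np.linalg.norm)
    return np.round(r[0],1),np.round(sorted(r[1]),1),"long axis deg",round(np.degrees(np.arctan2(L[1],L[0]))%180,1)
print("base",R(sel(540,740,-90,130,8,16),12)); print("cheeks",R(sel(540,740,-80,120,63,75),68))
print("rack",R(sel(380,560,120,290,25,34),30))
br=(hsv[...,0]>5)&(hsv[...,0]<22)&(hsv[...,1]>90)
print("stand",R(sel(380,500,-260,-130,41,51)&br,46))
# bore and screws on slide
for n,(a,b) in dict(bore=(327,274),s1=(218,322),s2=(428,228)).items():
    u,v=140+(a+.5)/8-.5,170+(b+.5)/8-.5
    print(n,np.round(onplane(s,u,v,40),1))
for u,v,z in [(281.3,248.5,54)]: print("pin nose approx",onplane(s,u,v,z))
E
python3 m2.py
python3 - <<'E'
from h import *
s=load("cam_side_0.npz"); crop(s,255,305,235,305,8,"pics/s3.png")
crop(s,220,265,65,140,8,"pics/s4.png")
c=load("cam_scene_0.npz"); crop(c,275,345,210,295,7,"pics/c4.png")
E
```

```text
base (array([6.394e+02, 1.000e-01]), array([126.2, 136. ]), 'long axis deg', np.float32(12.4))
cheeks (array([639.2,   0.7]), array([ 71.8, 109.8]), 'long axis deg', np.float32(12.3))
rack (array([471. , 212.9]), array([ 46. , 132.1]), 'long axis deg', np.float32(64.9))
stand (array([ 447.6, -201. ]), array([46.7, 67.9]), 'long axis deg', np.float32(8.5))
bore [6.441e+02 4.000e-01 4.000e+01]
s1 [677.3   7.2  40. ]
s2 [612.8  -6.5  40. ]
pin nose approx [453.58471143 175.09402349  54.        ]
```

View pics/s3.png

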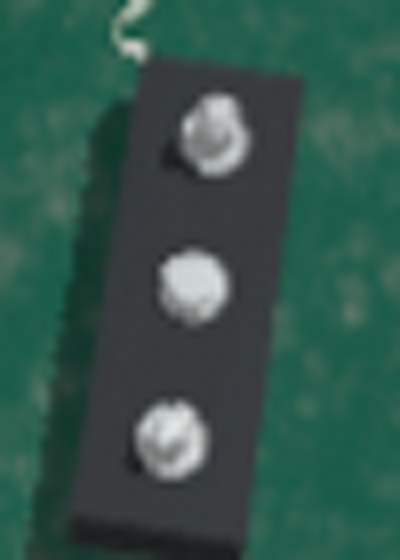

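View pics/c4.png

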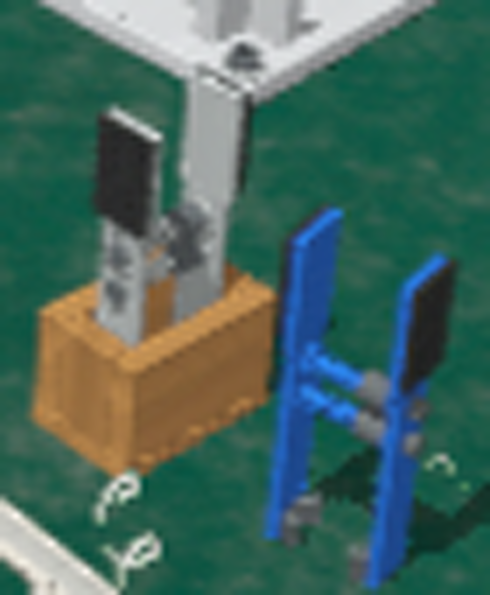

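View pics/s4.png

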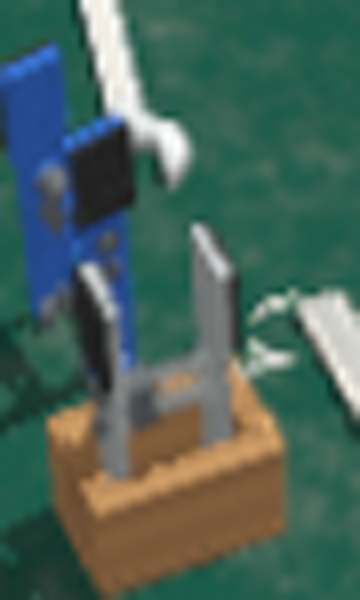

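```bash
cat > t.py <<'E'
import json,sys,os
from h import *
F="cmd.json"
def get():
    if not os.path.exists(F): return np.array([270.757,618.302,250.325]),Rn.from_euler('xyz',[180,0,156.348],degrees=True)
    d=json.load(open(F)); return np.array(d["p"]),Rn.from_quat(d["q"])
def upd(row):
    p,r=get(); p2=p+r.apply(np.array(row[:3])*1000); r2=r*Rn.from_rotvec(row[3:]); json.dump(dict(p=p2.tolist(),q=r2.as_quat().tolist()),open(F,"w")); show()
def show():
    p,r=get(); print("cmd",p.round(2),r.as_euler('xyz',degrees=True).round(2))
def to(pos,yaw,roll=180,pitch=0):
    p,r=get(); d=r.inv().apply(np.array(pos)-p)/1000; w=(r.inv()*Rn.from_euler('xyz',[roll,pitch,yaw],degrees=True)).as_rotvec()
    print("row",d.round(4).tolist(),w.round(4).tolist()," rows min:",round(max(np.linalg.norm(d)/.0417,np.degrees(np.linalg.norm(w))/7.16),1))
if __name__=="__main__":
    if sys.argv[1]=="upd": upd(json.loads(sys.argv[2]))
    elif sys.argv[1]=="to": to([float(x) for x in sys.argv[2:5]],float(sys.argv[5]))
E
python3 - <<'E'
from h import *; from t import get
w=load("cam_wrist_0.npz"); p=np.array([270.44,617.78,248.94]); r=Rn.from_euler('xyz',[-179.865,-.02,156.349],degrees=True)
o=r.inv().apply(w["origin"]-p); R=r.inv().as_matrix()@RT(w); print(o,R.round(3).tolist())
np.savez("hand.npz",o=o,R=R)
def view(pos,yaw,pt):
    r=Rn.from_euler('xyz',[180,0,yaw],degrees=True); oo=pos+r.apply(o); RR=r.as_matrix()@R; q=RR.T@(np.array(pt)-oo)
    return (q[:2]/q[2]*w["fx"]+[w["cx"],w["cy"]]).round()
print(view([560,-20,250],100,[640,0,40]),view([640,-60,250],100,[640,0,40]),view([454,90,250],110,[454,176,54]),view([447,-200,270],98,[447,-200,124]),view([447,-260,270],98,[447,-200,124]))
E
for a in "454 90 250 120" "640 -60 250 100" "447 -260 270 98" "447.5 -200 270 98"; do python3 t.py to $a; done
```

```text
[  76.16763567    0.27823262 -123.32387315] [[0.001, -0.956, -0.294], [1.0, 0.001, 0.0], [0.0, -0.294, 0.956]]
[328. 166.] [268. 120.] [287. 100.] [259. 185.] [268. 123.]
row [-0.3798, -0.4104, 0.0003] [-0.0, -0.0, 0.6344]  rows min: 13.4
row [-0.6103, -0.4732, 0.0003] [-0.0, -0.0, 0.9835]  rows min: 18.5
row [-0.5138, -0.7338, -0.0197] [-0.0, -0.0, 1.0184]  rows min: 21.5
row [-0.4902, -0.6787, -0.0197] [-0.0, -0.0, 1.0184]  rows min: 20.1
```

```bash
python3 t.py to 500 180 250 130; python3 t.py to 640 0 250 102; python3 t.py to 447.5 -200 260 98
```

```text
row [-0.3858, -0.3095, 0.0003] [-0.0, -0.0, 0.4599]  rows min: 11.9
row [-0.5863, -0.4182, 0.0003] [-0.0, -0.0, 0.9486]  rows min: 17.3
row [-0.4902, -0.6787, -0.0097] [-0.0, -0.0, 1.0184]  rows min: 20.1
```

```bash
python3 -m inch '[[-0.386,-0.31,0,0,0,0.46],[-0.386,-0.31,0,0,0,0.46],[-0.386,-0.31,0,0,0,0.46],[-0.386,-0.31,0,0,0,0.46],[-0.386,-0.31,0,0,0,0.46],[-0.386,-0.31,0,0,0,0.46],[-0.386,-0.31,0,0,0,0.46],[-0.386,-0.31,0,0,0,0.46],[-0.386,-0.31,0,0,0,0.46],[-0.386,-0.31,0,0,0,0.46],[-0.386,-0.31,0,0,0,0.46],[-0.386,-0.31,0,0,0,0.46],[-0.386,-0.31,0,0,0,0.46],[-0.386,-0.31,0,0,0,0.46],[-0.386,-0.31,0,0,0,0.46],[-0.386,-0.31,0,0,0,0.46]]'
python3 t.py upd '[-0.386,-0.31,0,0,0,0.46]'
cat > snap.py <<'E'
import sys; from cell import env,eyes; from h import *
for n in sys.argv[2:]:
    c=eyes.read_camera(n); np.savez(f"cam_{n}_{sys.argv[1]}.npz",**c); cv2.imwrite(f"pics/{n}{sys.argv[1]}.png",c["color"])
s=env.read_state(); print(s["time_s"],s["tool_pos"].round(2),s["tcp_rot"].round(2),s["wrist_force"].round(1),s["ft_torque"].round(2),round(float(s["grip_width"]),4))
E
python3 snap.py 1 wrist; python3 t.py to 640 0 250 102
```

```text
time_s: 1.48
tool_pos: [499.3, 180.5, 250.1]
tcp_rot: [-180.0, -0.0, 130.1]
wrist_force: [0.7, 0.4, 1.1]
grip_width: 1.001
cmd [499.97 179.49 250.32] [180.     0.   129.99]
1.5333 [499.26 180.73 250.15] [-1.7999e+02 -3.0000e-02  1.3011e+02] [ 0.4  1.4 -0.2] [-0.01 -0.    0.02] 1.0029
row [-0.2275, -0.0081, 0.0003] [-0.0, -0.0, 0.4886]  rows min: 5.5
```

View pics/wrist1.png

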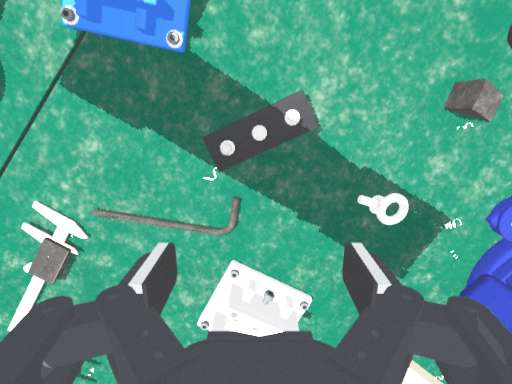

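The wrist view shows the rack with its pins at (227,148), (259,132) and (292,117), and the fixture low in the picture at (255,300).

```bash
python3 -m inch '[[-0.04,0,0,0,0,0.11],[-0.08,-0.003,0,0,0,0.22],[-0.12,-0.005,0,0,0,0.33],[-0.16,-0.006,0,0,0,0.44],[-0.2,-0.007,0,0,0,0.489],[-0.2275,-0.008,0,0,0,0.489],[-0.2275,-0.008,0,0,0,0.489],[-0.2275,-0.008,0,0,0,0.489],[-0.2275,-0.008,0,0,0,0.489],[-0.2275,-0.008,0,0,0,0.489]]'
python3 t.py upd '[-0.2275,-0.008,0,0,0,0.489]'
python3 snap.py 2 wrist; python3 t.py to 447.5 -200 260 98
python3 - <<'E'
from h import *
w=load("cam_wrist_1.npz"); crop(w,200,320,85,175,6,"pics/w1c.png")
w=load("cam_wrist_2.npz"); crop(w,170,340,100,260,4,"pics/w2c.png")
E
```

```text
time_s: 2.37
tool_pos: [639.3, 2.1, 250.2]
tcp_rot: [-180.0, -0.0, 102.1]
wrist_force: [-0.7, 0.0, 0.7]
grip_width: 1.0
cmd [6.4005e+02 5.0000e-02 2.5032e+02] [180.    -0.   101.97]
2.4167 [639.32   1.98 250.37] [-1.7998e+02 -2.0000e-02  1.0211e+02] [-0.3 -0.4  0.9] [ 0.01 -0.01 -0.01] 0.9976
row [-0.1557, -0.2299, -0.0097] [-0.0, -0.0, 0.0694]  rows min: 6.7
```

View pics/w1c.png

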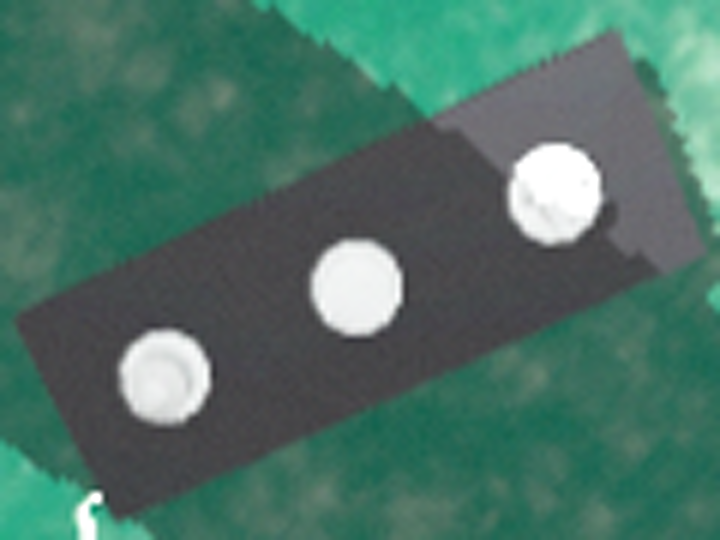

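View pics/w2c.png

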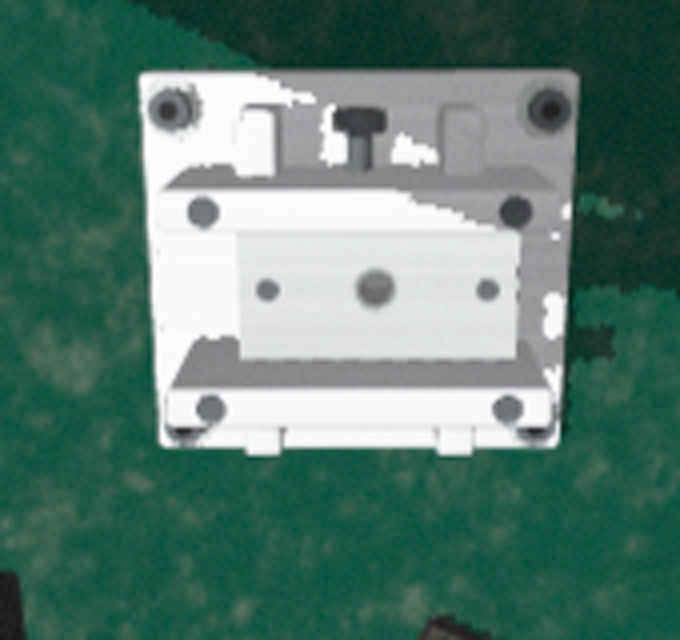

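```bash
cat > m3.py <<'E'
from h import *
w=load("cam_wrist_1.npz"); g=lambda a,o,f:o+(a+.5)/f-.5
for n,(a,b),z in [("roundcollar",(165,377),33),("roundnose?",(160,380),54),("button",(356,288),39),("diamond",(555,194),33)]:
    print(n,onplane(w,g(a,200,6),g(b,85,6),z).round(1))
for n,(a,b),z in [("rk",(16,318),30),("rk",(115,518),30),("rk",(615,28),30),("rk",(706,250),30)]: print(n,onplane(w,g(a,200,6),g(b,85,6),z).round(1))
w=load("cam_wrist_2.npz")
for n,(a,b),z in [("bore",(376,288.5),40),("s1",(268,290),40),("s2",(487,290),40),("c1",(203,212),68),("c2",(516,212),68),("c3",(211,409),68),("c4",(508,409),68),("b1",(139,72),12),("b2",(578,72),12),("b3",(160,448),12),("b4",(560,447),12)]:
    print(n,onplane(w,g(a,170,4),g(b,100,4),z).round(1))
P=cloud(w); print("depth", P[int(172),int(240)].round(1),P[172,265].round(1), P[172,264].round(1))
E
python3 m3.py
```

```text
roundcollar [452.2 176.2  33. ]
roundnose? [451.7 179.   54. ]
button [469.6 214.3  39. ]
diamond [487.8 252.1  33. ]
rk [422.4 165.8  30. ]
rk [462.2 146.3  30. ]
rk [476.5 282.   30. ]
rk [517.8 263.4  30. ]
bore [643.7   1.6  40. ]
s1 [612.2  -5.7  40. ]
s2 [676.2   8.1  40. ]
c1 [592.   18.6  68. ]
c2 [674.1  36.3  68. ]
c3 [603.8 -36.1  68. ]
c4 [685.9 -18.3  68. ]
b1 [559.8  46.3  12. ]
b2 [691.3  74.7  12. ]
b3 [585.9 -74.1  12. ]
b4 [718.  -45.1  12. ]
depth [616.1  -4.7  40.1] [647.1  -4.2  13.8] [645.9  -4.5  13.8]
```

The fixture view shows the bore dead in the slide at about (264,172) full frame, and depth confirms it is a hole. The side view agrees within about 1 mm. Next the stand.

```bash
python3 -m inch '[[-0.02,-0.03,0,0,0,0.02],[-0.04,-0.06,0,0,0,0.04],[-0.06,-0.09,0,0,0,0.069],[-0.08,-0.12,-0.01,0,0,0.069],[-0.1,-0.15,-0.01,0,0,0.069],[-0.12,-0.18,-0.01,0,0,0.069],[-0.14,-0.21,-0.01,0,0,0.069],[-0.1557,-0.23,-0.01,0,0,0.069],[-0.1557,-0.23,-0.01,0,0,0.069],[-0.1557,-0.23,-0.01,0,0,0.069],[-0.1557,-0.23,-0.01,0,0,0.069],[-0.1557,-0.23,-0.01,0,0,0.069]]'
python3 t.py upd '[-0.1557,-0.23,-0.01,0,0,0.069]'
python3 snap.py 3 wrist
python3 - <<'E'
from h import *
w=load("cam_wrist_3.npz"); crop(w,160,360,100,260,4,"pics/w3c.png")
E
```

```text
time_s: 3.42
tool_pos: [447.9, -198.8, 260.5]
tcp_rot: [180.0, -0.0, 98.1]
wrist_force: [-0.3, 1.0, 0.7]
grip_width: 0.997
cmd [ 447.36 -199.98  260.32] [180.     0.    98.02]
3.4667 [ 448.01 -198.82  260.39] [ 1.7998e+02 -1.0000e-02  9.8150e+01] [ 0.1 -0.1 -0.5] [-0.05 -0.06  0.05] 1.0037
```

View pics/w3c.png

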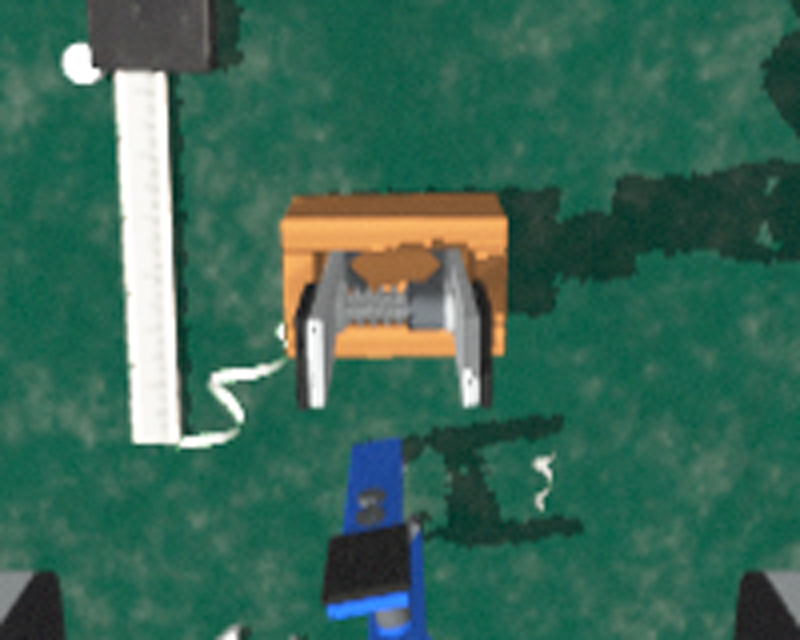

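Run:
```python
from h import *
w=load("cam_wrist_3.npz"); g=lambda a,o,f:o+(a+.5)/f-.5
for n,(a,b),z in [("Lfar",(303,318),124),("Lnear",(299,408),124),("Lin",(325,408),124),("Rnear",(491,406),124),("Rfar",(486,318),124),("Rin",(464,406),124),("st",(282,247),46),("st",(508,247),46),("st",(287,355),46),("st",(508,356),46)]:
    print(n,onplane(w,g(a,160,4),g(b,100,4),z).round(1))
P=cloud(w)
for z0,z1 in((112,130),(43,49)):
    m=(P[...,2]>z0)&(P[...,2]<z1)&(abs(P[...,0]-447)<60)&(abs(P[...,1]+200)<40); r=cv2.minAreaRect(P[m][:,:2].astype(np.float32)); print(z0,m.sum(),r)
```

```text
Lfar [ 423.8 -193.7  124. ]
Lnear [ 425.4 -216.   124. ]
Lin [ 431.6 -215.1  124. ]
Rnear [ 471.  -208.9  124. ]
Rfar [ 466.3 -187.6  124. ]
Rin [ 464.6 -209.8  124. ]
st [ 411.1 -193.8   46. ]
st [ 478.1 -184.2   46. ]
st [ 416.4 -227.1   46. ]
st [ 483.9 -217.7   46. ]
112 397 ((446.2289733886719, -201.7086181640625), (46.41489028930664, 23.630474090576172), 8.68593978881836)
43 968 ((446.49639892578125, -202.21595764160156), (67.99479675292969, 43.91844177246094), 8.540098190307617)
```

```bash
python3 t.py to 446 -202.8 105 98.45; python3 -m inch '[[-0.003,-0.001,0.04,0,0,-0.008],[-0.003,-0.001,0.08,0,0,-0.008],[-0.003,-0.001,0.11,0,0,-0.008],[-0.003,-0.001,0.12,0,0,-0.008],[-0.003,-0.001,0.12,0,0,-0.008],[-0.003,-0.001,0.12,0,0,-0.008]]'; python3 t.py upd '[-0.003,-0.001,0.12,0,0,-0.008]'; python3 snap.py 4 wrist; python3 t.py to 446 -202.8 105 98.45
```

```text
row [-0.0026, -0.0017, 0.1553] [-0.0, -0.0, -0.0075]  rows min: 3.7
time_s: 3.97
tool_pos: [447.6, -202.9, 141.0]
tcp_rot: [180.0, 0.0, 98.5]
wrist_force: [-0.7, 0.4, -0.0]
grip_width: 1.002
cmd [ 446.78 -203.09  140.32] [180.    -0.    98.48]
4.0167 [ 448.27 -203.6   142.31] [1.7987e+02 1.3000e-01 9.8530e+01] [-0.2 -0.2  1.1] [-0.   -0.   -0.08] 1.0004
row [0.0004, -0.0007, 0.0353] [-0.0, -0.0, 0.0005]  rows min: 0.8
```

View pics/wrist4.png

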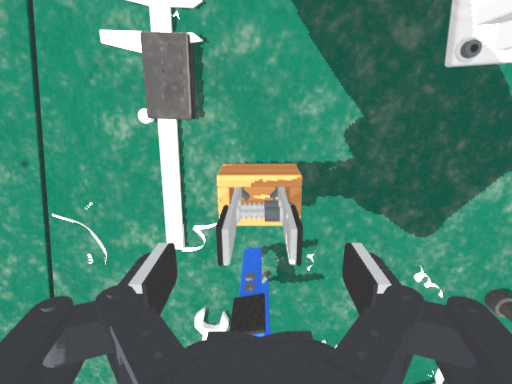

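Run:
```python
from h import *
w=load("cam_wrist_4.npz"); crop(w,200,320,150,280,4.5,"pics/w4c.png")
print(w["origin"]); P=cloud(w)
m=(P[...,2]>112)&(P[...,2]<130)&(abs(P[...,0]-447)<60)&(abs(P[...,1]+200)<40); v,u=np.nonzero(m)
h=np.load("hand.npz"); c=(P[m]-w["origin"])@RT(w)  # cam coords
T=c@h["R"].T+h["o"]; r=cv2.minAreaRect(T[:,:2].astype(np.float32)); print("tool frame",r,T[:,2].min(),T[:,2].max(),v.min(),v.max())
```

```text
[ 435.76893665 -127.81015956  264.23299208]
tool frame ((1.664586067199707, 0.20831298828125), (47.42097473144531, 24.195995330810547), 89.5049057006836) 15.326592311334224 28.967224533059294 219 265
```

View pics/w4c.png

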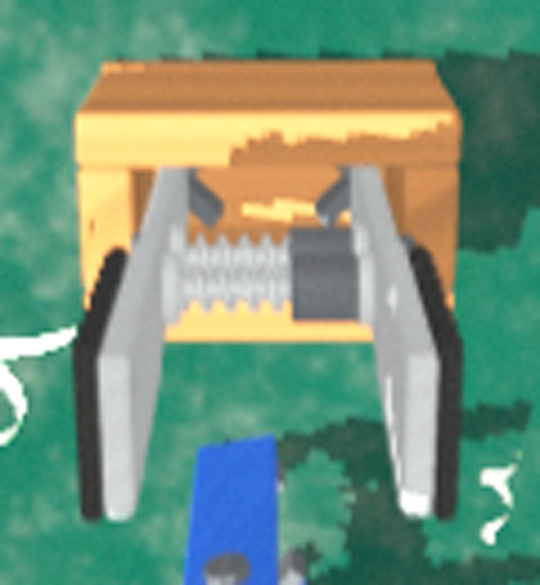

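```bash
python3 -m inch '[[0.0017,0,0.018,0,0,0],[0.0017,0,0.035,0,0,0],[0.0017,0,0.035,0,0,0],[0.0017,0,0.035,0,0,0]]'; python3 t.py upd '[0.0017,0,0.035,0,0,0]'; python3 -m inch '[[0,0,0,0,0,0],[0,0,0,0,0,0],[0,0,0,0,0,0],[0,0,0,0,0,0],[0,0,0,0,0,0],[0,0,0,0,0,0],[0,0,0,0,0,0],[0,0,0,0,0,0]]' 0.5 40; python3 snap.py 5 wrist scene
```

```text
time_s: 4.35
tool_pos: [447.4, -201.9, 106.9]
tcp_rot: [179.9, 0.1, 98.5]
wrist_force: [-0.7, -0.2, 0.4]
grip_width: 1.0
cmd [ 446.53 -201.41  105.32] [180.    -0.    98.48]
time_s: 5.02
tool_pos: [447.4, -202.2, 107.2]
tcp_rot: [179.9, 0.1, 98.5]
wrist_force: [-0.9, 0.3, 7.0]
grip_width: 0.502
5.1167 [ 447.44 -202.16  107.23] [1.7991e+02 1.1000e-01 9.8490e+01] [-0.8  0.6  5.5] [ 0.1   0.28 -0.04] 0.5003
```

View pics/wrist5.png

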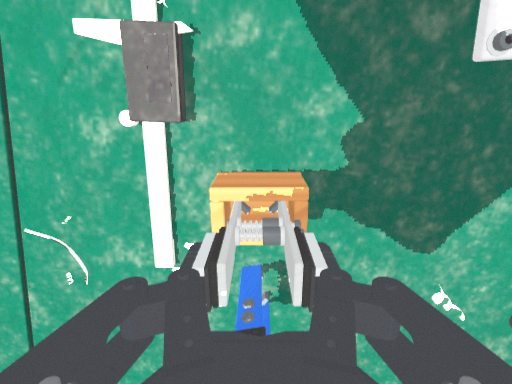

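```bash
python3 -m inch '[[0,0,-0.01,0,0,0],[0,0,-0.03,0,0,0],[0,0,-0.05,0,0,0],[0,0,-0.07,0,0,0],[0,0,-0.09,0,0,0],[0,0,-0.11,0,0,0],[0,0,-0.11,0,0,0],[0,0,-0.11,0,0,0]]' 0.52 40; python3 t.py upd '[0,0,-0.11,0,0,0]'; python3 snap.py 6 wrist scene side
python3 - <<'E'
from h import *
w=load("cam_wrist_6.npz"); crop(w,180,340,150,330,3.3,"pics/w6c.png")
w=load("cam_scene_6.npz"); crop(w,240,340,150,300,4,"pics/c6c.png")
E
python3 t.py to 480 -10 215.3 102.2; python3 t.py to 452.5 175.6 215.3 102.2
```

```text
time_s: 5.78
tool_pos: [447.0, -201.7, 216.5]
tcp_rot: [179.9, 0.1, 98.5]
wrist_force: [-0.0, 1.2, -1.8]
grip_width: 0.521
cmd [ 446.53 -201.41  215.32] [180.    -0.    98.48]
5.9333 [ 445.59 -200.73  213.4 ] [-1.7986e+02 -1.4000e-01  9.8480e+01] [-0.6  0.7 -0.6] [ 0.02 -0.03  0.03] 0.5212
row [0.1844, 0.0613, 0.0] [-0.0, -0.0, -0.0649]  rows min: 4.7
row [0.372, 0.0615, 0.0] [-0.0, -0.0, -0.0649]  rows min: 9.0
```

View pics/w6c.png

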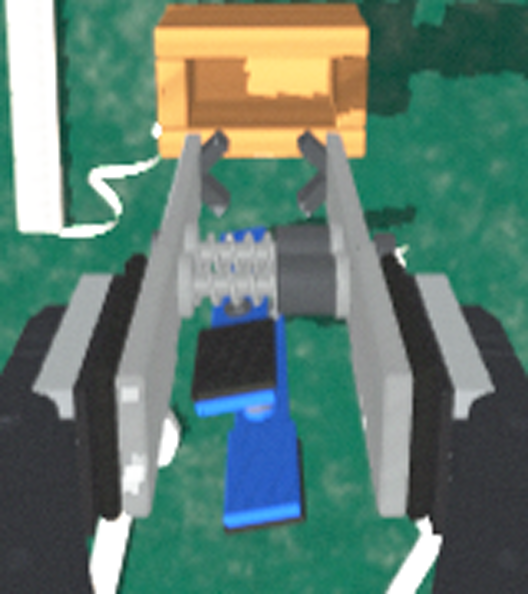

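View pics/c6c.png

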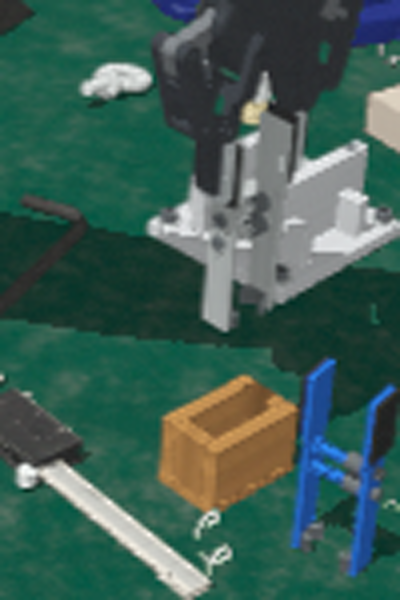

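Run:
```python
from h import *; from t import get
p,r=get()
for n in("scene","side"):
    w=load(f"cam_{n}_6.npz"); P=cloud(w); T=r.inv().apply((P-p).reshape(-1,3)).reshape(P.shape)
    m=(abs(T[...,0])<22)&(abs(T[...,1])<30)&(T[...,2]>40)&(T[...,2]<112)
    Q=T[m]; print(n,m.sum(),"z max",np.sort(Q[:,2])[-10:].round(1)); L=Q[Q[:,2]>80]
    for s in(-1,1):
        q=L[L[:,1]*s>0]; 
        if len(q): print(s,len(q),q.min(0).round(1),q.max(0).round(1),q.mean(0).round(1))
    q=Q[(Q[:,2]>40)]; print("x range by z", [(z,Q[(abs(Q[:,2]-z)<8)].min(0)[:2].round(1).tolist(),Q[(abs(Q[:,2]-z)<8)].max(0)[:2].round(1).tolist()) for z in(50,70,90)])
```

```text
scene 363 z max [100.4 100.6 100.7 100.7 100.8 101.  101.3 101.3 101.4 101.6]
-1 61 [ -9.4 -21.8  80.8] [  9.9  -9.  100.8] [ -1.  -17.9  91. ]
1 73 [-10.8   6.   80.1] [ 11.4  19.6 101.6] [ 0.4 14.1 91.3]
x range by z [(50, [-9.0, -22.1], [12.3, 27.9]), (70, [-8.6, -21.8], [9.7, 18.7]), (90, [-10.8, -21.8], [10.8, 19.6])]
side 204 z max [ 98.4  98.5  98.6  98.7  98.8  98.9  99.6 100.6 101.6 103.3]
-1 42 [-10.9 -20.5  80.8] [ 10.9  -9.9 103.3] [  1.1 -14.6  91.8]
1 34 [-7.9  9.  81.3] [ 10.4  18.6 101.6] [ 3.  14.9 91.9]
x range by z [(50, [-8.7, -18.9], [10.7, 24.7]), (70, [-7.1, -18.2], [9.4, 18.7]), (90, [-10.9, -18.0], [10.9, 18.6])]
```

```bash
python3 -m inch '[[0.035,0.012,0,0,0,-0.02],[0.07,0.024,0,0,0,-0.04],[0.105,0.036,0,0,0,-0.065],[0.14,0.048,0,0,0,-0.065],[0.184,0.061,0,0,0,-0.065],[0.22,0.061,0,0,0,-0.065],[0.258,0.061,0,0,0,-0.065],[0.296,0.061,0,0,0,-0.065],[0.334,0.061,0,0,0,-0.065],[0.36,0.0615,0,0,0,-0.065],[0.372,0.0615,0,0,0,-0.065],[0.372,0.0615,0.01,0,0,-0.065],[0.372,0.0615,0.02,0,0,-0.065],[0.372,0.0615,0.02,0,0,-0.065],[0.372,0.0615,0.02,0,0,-0.065]]'; python3 t.py upd '[0.372,0.0615,0.02,0,0,-0.065]'; python3 snap.py 7 wrist scene
python3 - <<'E'
from h import *
w=load("cam_wrist_7.npz"); crop(w,180,340,100,280,3.3,"pics/w7c.png")
w=load("cam_scene_7.npz"); crop(w,190,260,100,220,5,"pics/c7c.png")
E
```

```text
time_s: 7.18
tool_pos: [451.5, 174.4, 193.1]
tcp_rot: [-179.7, 0.0, 102.1]
wrist_force: [0.0, -0.2, -0.6]
grip_width: 0.52
cmd [452.51 175.59 195.32] [180.   -0.  102.2]
7.2833 [452.63 174.61 194.82] [-1.7994e+02  1.0000e-02  1.0210e+02] [ 0.2  0.4 -1.7] [-0.02 -0.03 -0.  ] 0.5168
```

View pics/w7c.png

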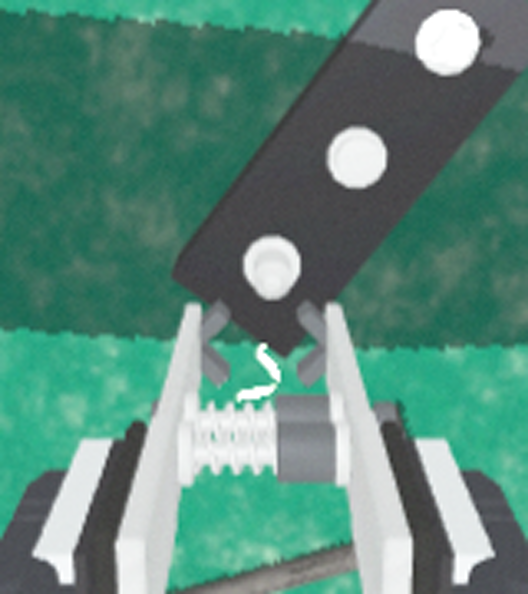

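View pics/c7c.png

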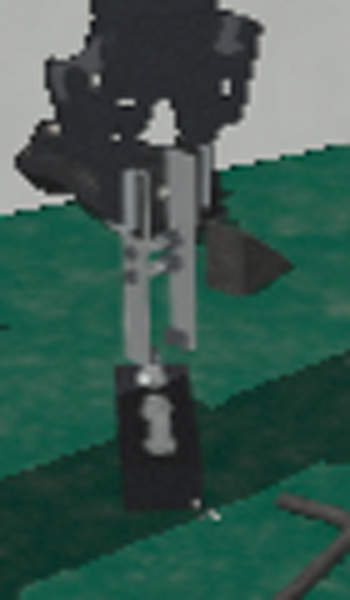

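Run:
```python
from h import *; from t import get
w=load("cam_wrist_7.npz"); h=np.load("hand.npz"); p,r=get()
def tool(a,b,zt):
    u,v=180+(a+.5)/3.3-.5,100+(b+.5)/3.3-.5
    d=h["R"]@np.array([(u-w["cx"])/w["fx"],(v-w["cy"])/w["fy"],1]); return (h["o"]+d*((zt-h["o"][2])/d[2])).round(2)
print("collar",tool(271.5,268,195.3-33)); print("headtop",tool(272,265,195.3-50))
print("jaw inner tips far L,R", tool(222,305,100), tool(305,310,100)); print("near", tool(222,382,91),tool(304,378,91))
g=cv2.cvtColor(w["color"],cv2.COLOR_BGR2GRAY); 
sub=(g[165:198,245:280]>120).astype(np.uint8); n,l,s,c=cv2.connectedComponentsWithStats(sub); print([(s[i].tolist(),(c[i]+[245,165]).round(2).tolist()) for i in range(1,n)])
crop(w,225,295,160,220,11,"pics/w7d.png")
print(onplane(w,*[180+272/3.3-.5,100+268.5/3.3-.5],33), w["origin"], p+r.apply(h["o"]))
```

```text
collar [  0.31   2.96 162.3 ]
headtop [  5.74   2.95 145.3 ]
jaw inner tips far L,R [  7.37  -9.86 100.  ] [  6.08  10.73 100.  ]
near [-9.53 -9.69 91.  ] [-8.46 10.31 91.  ]
[([9, 6, 17, 20, 268], [261.99, 180.28]), ([26, 27, 9, 6, 34], [275.18, 195.38]), ([0, 29, 4, 4, 13], [246.23, 195.77])]
[452.55774487 175.23957381  33.        ] [435.64046736 248.79361755 316.2714389 ] [436.68026426 250.09719588 318.64887315]
```

View pics/w7d.png

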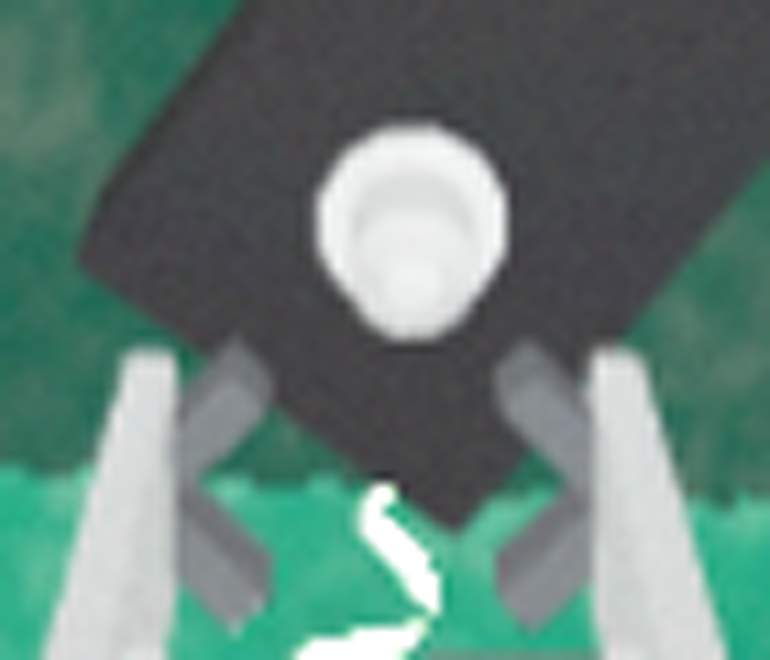

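```bash
cat > tl.py <<'E'
from h import *
def toolpt(w,u,v,zt):
    h=np.load("hand.npz"); d=h["R"]@np.array([(u-w["cx"])/w["fx"],(v-w["cy"])/w["fy"],1]); return (h["o"]+d*((zt-h["o"][2])/d[2])).round(2)
E
python3 - <<'E'
from tl import *
w=load("cam_wrist_7.npz"); g=lambda a,b:(225+(a+.5)/11-.5,160+(b+.5)/11-.5)
print("collar",toolpt(w,*g(412,217),195.3-33),toolpt(w,*g(412,212),195.3-33))
print("noseband top of cone",toolpt(w,*g(411,280),195.3-54))
for n,a in dict(Lapex=(181,487),Rapex=(590,487)).items(): print(n,toolpt(w,*g(*a),91),toolpt(w,*g(*a),101))
for n,a in dict(Lfar=(240,340),Rfar=(523,340),Lnear=(235,632),Rnear=(528,628)).items(): print(n,toolpt(w,*g(*a),101),toolpt(w,*g(*a),91))
E
```

```text
collar [  2.01   3.04 162.3 ] [  2.5    3.03 162.3 ]
noseband top of cone [  1.78   2.77 141.3 ]
Lapex [  0.36 -14.28  91.  ] [ -3.17 -14.96 101.  ]
Rapex [ 0.39 15.29 91.  ] [ -3.15  15.99 101.  ]
Lfar [  8.45 -10.35 101.  ] [11.47 -9.88 91.  ]
Rfar [  8.47  10.76 101.  ] [11.48 10.29 91.  ]
Lnear [-14.97 -11.03 101.  ] [-10.91 -10.52  91.  ]
Rnear [-14.62  11.46 101.  ] [-10.57  10.96  91.  ]
```

```bash
python3 -m inch '[[0.001,0.001,0.012,0,0,0],[0.0025,0.0025,0.024,0,0,0],[0.0025,0.0025,0.035,0,0,0],[0.0025,0.0025,0.035,0,0,0],[0.0025,0.0025,0.035,0,0,0]]'; python3 t.py upd '[0.0025,0.0025,0.035,0,0,0]'; python3 snap.py 8 wrist scene
python3 - <<'E'
from h import *
w=load("cam_wrist_8.npz"); crop(w,225,295,160,220,11,"pics/w8d.png")
w=load("cam_scene_8.npz"); crop(w,200,250,130,210,8,"pics/c8c.png")
E
```

```text
time_s: 7.7
tool_pos: [453.4, 178.4, 158.6]
tcp_rot: [-179.8, -0.0, 102.2]
wrist_force: [-0.4, -0.1, -1.1]
grip_width: 0.52
cmd [454.42 178.56 160.32] [180.   -0.  102.2]
7.8 [454.56 178.59 160.33] [180.     0.   102.21] [ 0.2  0.1 -1.8] [-0.01 -0.07  0.04] 0.521
```

View pics/w8d.png

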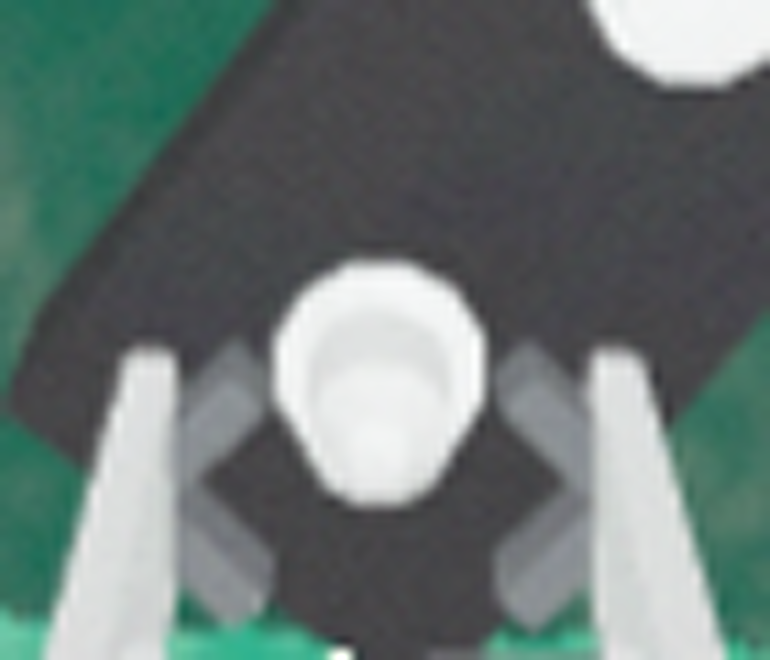

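View pics/c8c.png

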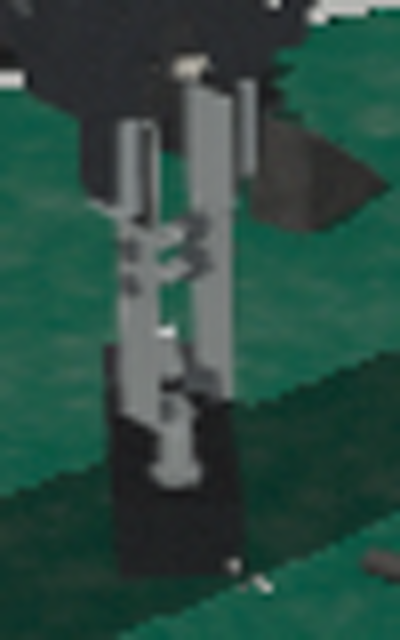

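Run:
```python
from tl import *
w=load("cam_wrist_8.npz"); g=lambda a,b:(225+(a+.5)/11-.5,160+(b+.5)/11-.5)
for b in(358,364): print("collar",toolpt(w,*g(380,b),160.3-33))
print("collar far edge",toolpt(w,*g(380,258),160.3-33))
print("nose near edge of cone base (z49, r6)",toolpt(w,*g(380,508),160.3-49),"tip",toolpt(w,*g(378,442),160.3-54))
```

```text
collar [-1.050e+00  7.000e-02  1.273e+02]
collar [-1.570e+00  7.000e-02  1.273e+02]
collar far edge [7.600e+00 6.000e-02 1.273e+02]
nose near edge of cone base (z49, r6) [-8.570e+00  9.000e-02  1.113e+02] tip [-1.360e+00 -6.000e-02  1.063e+02]
```

```bash
python3 -m inch '[[-0.0005,0,0.006,0,0,0],[-0.0005,0,0.012,0,0,0],[-0.0005,0,0.018,0,0,0],[-0.0005,0,0.022,0,0,0],[-0.0005,0,0.024,0,0,0],[-0.0005,0,0.024,0,0,0],[-0.0005,0,0.024,0,0,0]]'; python3 t.py upd '[-0.0005,0,0.024,0,0,0]'; python3 snap.py 9 wrist scene side
python3 - <<'E'
from h import *
w=load("cam_wrist_9.npz"); crop(w,225,295,160,220,11,"pics/w9d.png")
w=load("cam_scene_9.npz"); a=w["color"][130:210,200:250]; s=load("cam_side_9.npz"); b=s["color"][215:295,250:300]
cv2.imwrite("pics/c9c.png",cv2.resize(np.hstack([a,b]),None,fx=7,fy=7,interpolation=cv2.INTER_CUBIC))
E
```

```text
time_s: 8.38
tool_pos: [454.5, 178.1, 136.2]
tcp_rot: [-180.0, 0.0, 102.2]
wrist_force: [0.3, 0.6, -1.8]
grip_width: 0.52
cmd [454.53 178.08 136.32] [180.   -0.  102.2]
8.5333 [454.8  178.12 136.64] [179.96   0.   102.21] [-0.   0.  -1.3] [-0.04  0.08 -0.04] 0.5266
```

View pics/w9d.png

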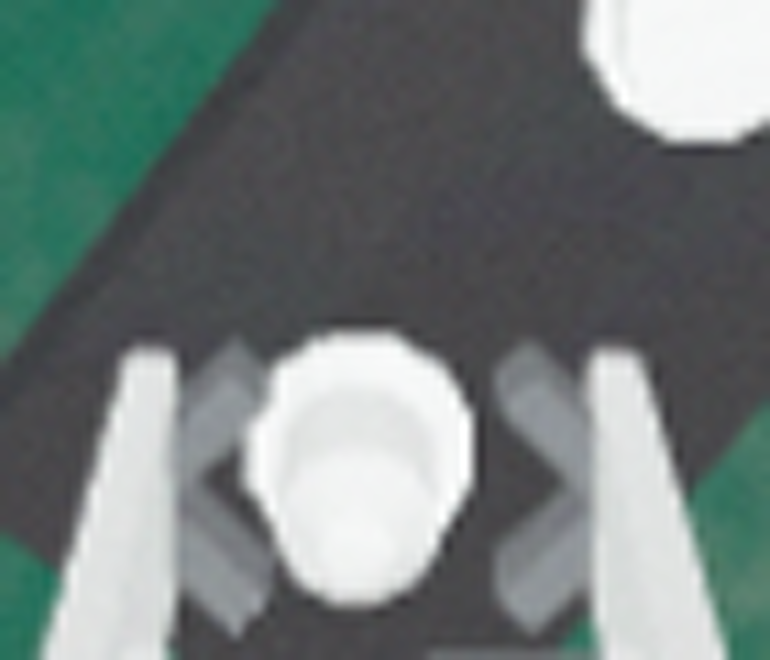

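View pics/c9c.png

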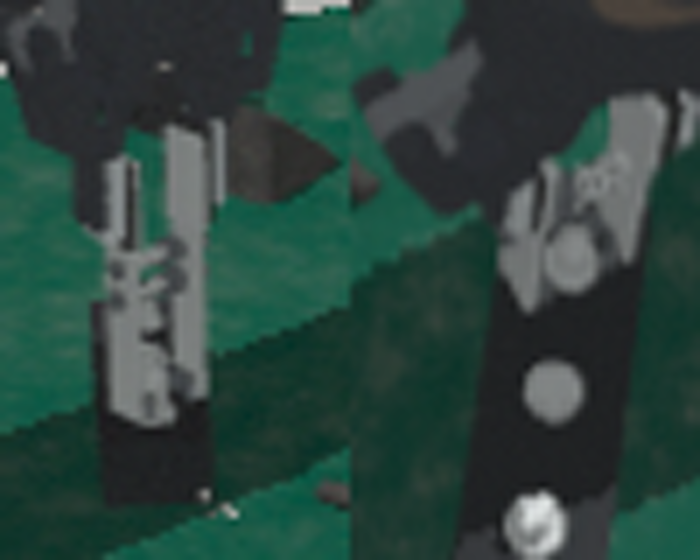

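Run:
```python
from tl import *
w=load("cam_wrist_9.npz"); g=lambda a,b:(225+(a+.5)/11-.5,160+(b+.5)/11-.5)
for b in(437,443): print("collar",toolpt(w,*g(360,b),136.3-33))
print("far edge",toolpt(w,*g(360,330),136.3-33)); print("near cone base",toolpt(w,*g(356,607),136.3-49)); print(toolpt(w,*g(384,487),96))
print("L/R",toolpt(w,*g(247,440),103.3),toolpt(w,*g(474,440),103.3))
```

```text
collar [ 5.000e-02 -1.430e+00  1.033e+02]
collar [ -0.43  -1.43 103.3 ]
far edge [  8.55  -1.42 103.3 ]
near cone base [-7.46 -1.61 87.3 ]
[-1.39  0.4  96.  ]
L/R [ -0.19 -10.03 103.3 ] [ -0.18   7.25 103.3 ]
```

```bash
python3 -m inch '[[0.0007,-0.0017,0,0,0,0],[0.0007,-0.0017,0.0007,0,0,0],[0.0007,-0.0017,0.0007,0,0,0],[0.0007,-0.0017,0.0007,0,0,0]]'; python3 t.py upd '[0.0007,-0.0017,0.0007,0,0,0]'; python3 snap.py 10 wrist
python3 - <<'E'
from h import *
w=load("cam_wrist_10.npz"); crop(w,225,295,160,220,11,"pics/w10d.png")
E
```

```text
time_s: 8.87
tool_pos: [452.7, 178.4, 135.7]
tcp_rot: [180.0, -0.0, 102.2]
wrist_force: [1.1, -0.1, -1.7]
grip_width: 0.521
cmd [452.72 178.4  135.62] [180.   -0.  102.2]
8.9167 [452.7  178.41 135.66] [180.     0.   102.21] [-0.7  0.7 -2.1] [-0.    0.08 -0.  ] 0.5236
```

View pics/w10d.png

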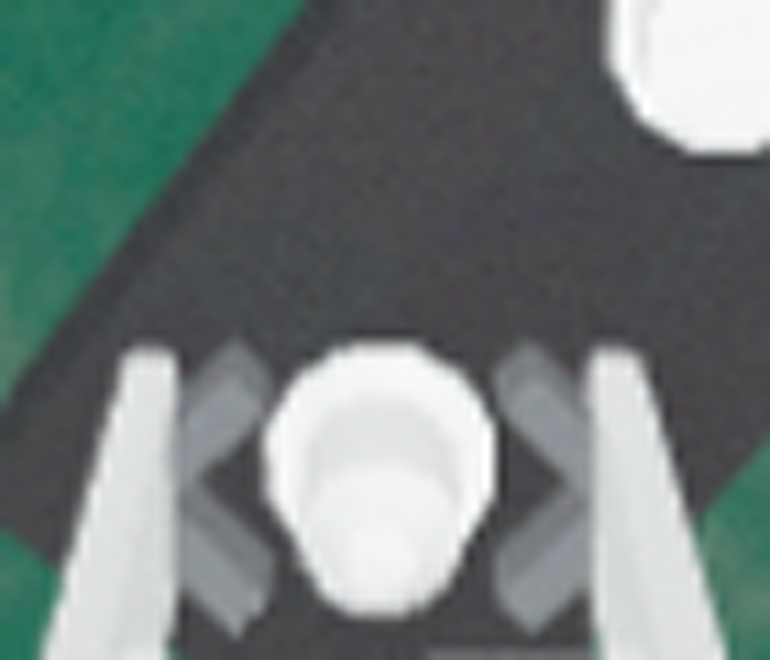

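Centred between the jaws. Closing.

```bash
python3 -m inch '[[0,0,0,0,0,0],[0,0,0,0,0,0],[0,0,0,0,0,0],[0,0,0,0,0,0],[0,0,0,0,0,0],[0,0,0,0,0,0],[0,0,0,0,0,0],[0,0,0,0,0,0]]' 0.25 40; python3 snap.py 11 wrist
python3 - <<'E'
from h import *
w=load("cam_wrist_11.npz"); crop(w,225,295,160,220,11,"pics/w11d.png")
E
```

```text
time_s: 9.58
tool_pos: [453.0, 178.4, 136.0]
tcp_rot: [180.0, 0.0, 102.2]
wrist_force: [-0.4, -1.4, 3.1]
grip_width: 0.322
9.6333 [453.02 178.36 135.98] [1.7996e+02 2.0000e-02 1.0221e+02] [-0.  -1.6  2.8] [-0.29  0.09 -0.04] 0.3202
```

View pics/w11d.png

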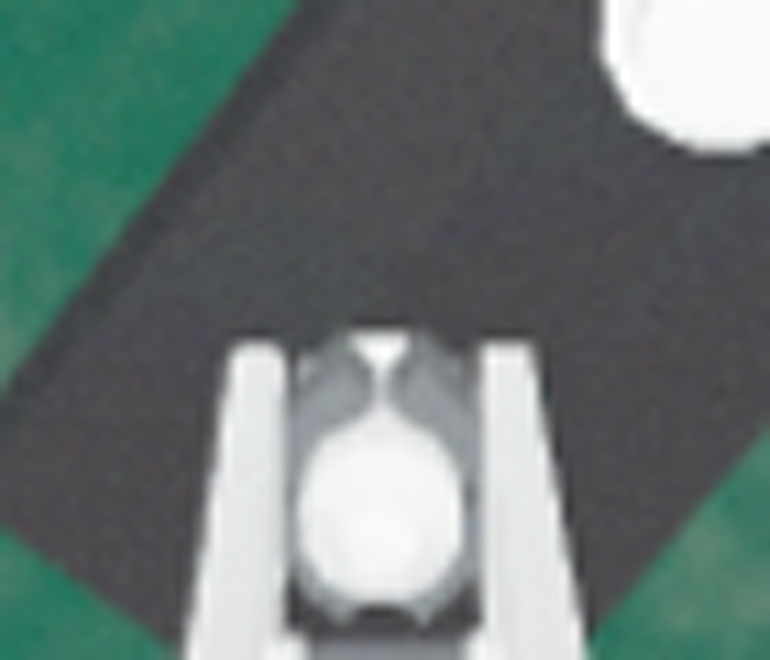

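```bash
python3 -m inch '[[0,0,-0.005,0,0,0],[0,0,-0.015,0,0,0],[0,0,-0.03,0,0,0],[0,0,-0.05,0,0,0],[0,0,-0.07,0,0,0],[0,0,-0.085,0,0,0],[0,0,-0.085,0,0,0],[0,0,-0.085,0,0,0],[0,0,-0.085,0,0,0]]'; python3 t.py upd '[0,0,-0.085,0,0,0]'; python3 snap.py 12 wrist scene side
python3 - <<'E'
from h import *
w=load("cam_wrist_12.npz")["color"][150:240,215:305]; w=cv2.resize(w,(320,320))
a=load("cam_scene_12.npz")["color"][100:190,190:280]; s=load("cam_side_12.npz")["color"][190:290,230:330]
cv2.imwrite("pics/m12.png",np.hstack([cv2.resize(x,(266,266),interpolation=cv2.INTER_CUBIC) for x in (w,a,s)]))
from t import get
p,r=get()
for n in("scene","side"):
    w=load(f"cam_{n}_12.npz"); P=cloud(w); T=r.inv().apply((P-p).reshape(-1,3)).reshape(P.shape)
    m=(abs(T[...,0])<15)&(abs(T[...,1])<20)&(T[...,2]>85)&(T[...,2]<140); q=T[m]; print(n,np.sort(q[:,2])[-8:].round(1)); q=q[q[:,2]>104]; print(q.mean(0) if len(q) else 0, q.min(0),q.max(0))
E
python3 t.py to 643.9 1.3 220.6 102.2
```

```text
time_s: 10.38
tool_pos: [451.9, 178.4, 219.5]
tcp_rot: [-179.9, -0.0, 102.2]
wrist_force: [-0.8, -0.6, -2.0]
grip_width: 0.316
cmd [452.72 178.4  220.62] [180.   -0.  102.2]
10.5333 [451.8  178.29 218.95] [-1.7982e+02 -2.0000e-02  1.0220e+02] [ 0.   0.9 -1.5] [-0.01 -0.06  0.01] 0.3187
scene [119.3 119.6 122.4 124.3 124.3 126.9 127.8 128. ]
[ -3.52240119  -3.85344848 115.84867415] [ -9.70522059 -11.00959621 104.62667833] [  5.13736486   0.6434743  127.99296137]
side [104.2 105.4 107.2 119.9 121.6 125.6 126.1 127.1]
[  2.28561458  -0.53347476 117.13225737] [  0.17662217  -5.06373962 104.22008317] [  5.00226655   3.59483137 127.07098787]
row [-0.2135, 0.1494, 0.0] [-0.0, -0.0, 0.0001]  rows min: 6.2
```

View pics/m12.png

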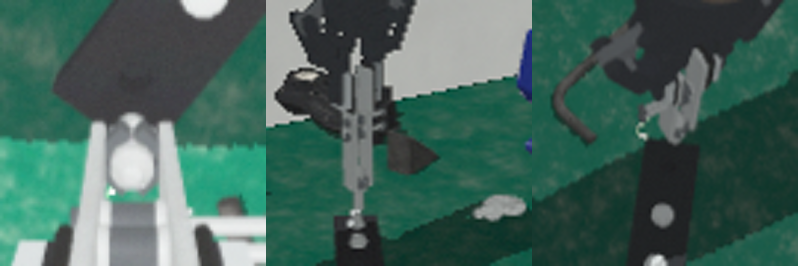

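```bash
python3 t.py to 643.4 2.5 216.6 102.2; python3 -m inch '[[-0.033,0.023,0,0,0,0],[-0.066,0.046,0,0,0,0],[-0.1,0.07,0,0,0,0],[-0.133,0.093,0,0,0,0],[-0.166,0.116,0,0,0,0],[-0.195,0.138,0,0,0,0],[-0.212,0.1491,0.002,0,0,0],[-0.2123,0.1491,0.004,0,0,0],[-0.2123,0.1491,0.004,0,0,0],[-0.2123,0.1491,0.004,0,0,0],[-0.2123,0.1491,0.004,0,0,0]]'; python3 t.py upd '[-0.2123,0.1491,0.004,0,0,0]'; python3 snap.py 13 wrist scene side
python3 - <<'E'
from h import *
w=load("cam_wrist_13.npz"); crop(w,205,315,130,220,7,"pics/w13.png")
a=load("cam_scene_13.npz")["color"][130:220,270:360]; s=load("cam_side_13.npz")["color"][150:240,140:230]
cv2.imwrite("pics/m13.png",np.hstack([cv2.resize(x,(400,400),interpolation=cv2.INTER_CUBIC) for x in (a,s)]))
E
```

```text
row [-0.2122, 0.1492, 0.004] [-0.0, -0.0, 0.0001]  rows min: 6.2
time_s: 11.45
tool_pos: [642.4, 3.4, 215.9]
tcp_rot: [-179.9, -0.0, 102.3]
wrist_force: [0.7, 0.1, -1.3]
grip_width: 0.325
cmd [643.33   2.41 216.62] [180.   -0.  102.2]
11.6 [642.81   3.4  216.85] [179.99  -0.   102.28] [-0.6 -0.  -1.9] [-0.04  0.04  0.03] 0.3215
```

View pics/w13.png

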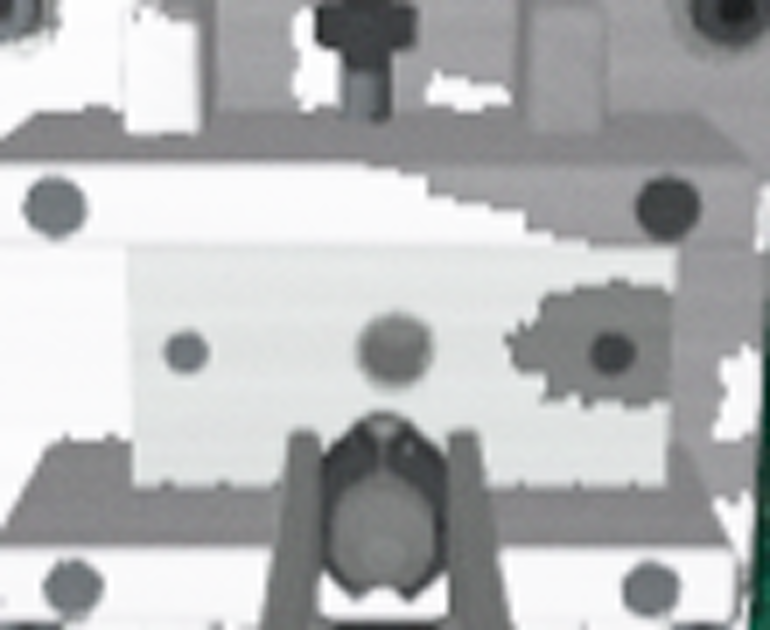

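View pics/m13.png

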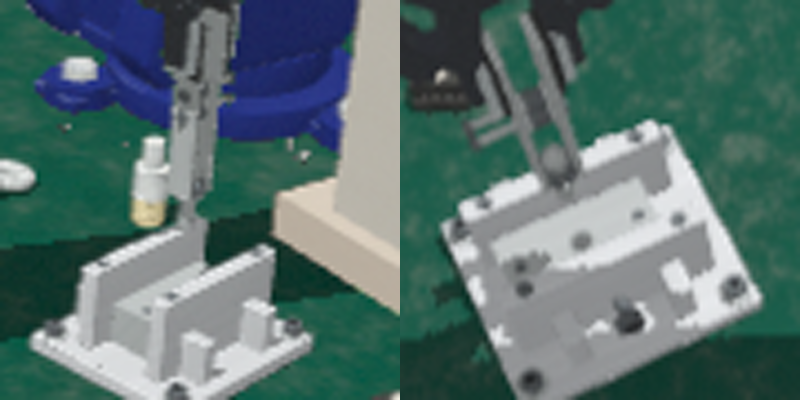

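```bash
python3 -m inch '[[0,0,0,0,0,0],[0,0,0,0,0,0],[0,0,0,0,0,0],[0,0,0,0,0,0],[0,0,0,0,0,0],[0,0,0,0,0,0]]'; python3 snap.py 14 wrist
python3 - <<'E'
from h import *
w=load("cam_wrist_14.npz"); crop(w,205,315,130,220,7,"pics/w14.png")
E
```

```text
time_s: 12.1
tool_pos: [643.3, 2.4, 216.6]
tcp_rot: [180.0, 0.0, 102.2]
wrist_force: [0.1, 0.3, -1.6]
grip_width: 0.321
12.15 [643.34   2.37 216.64] [180.   -0.  102.2] [-0.5  0.  -1. ] [0.01 0.   0.03] 0.3224
```

View pics/w14.png

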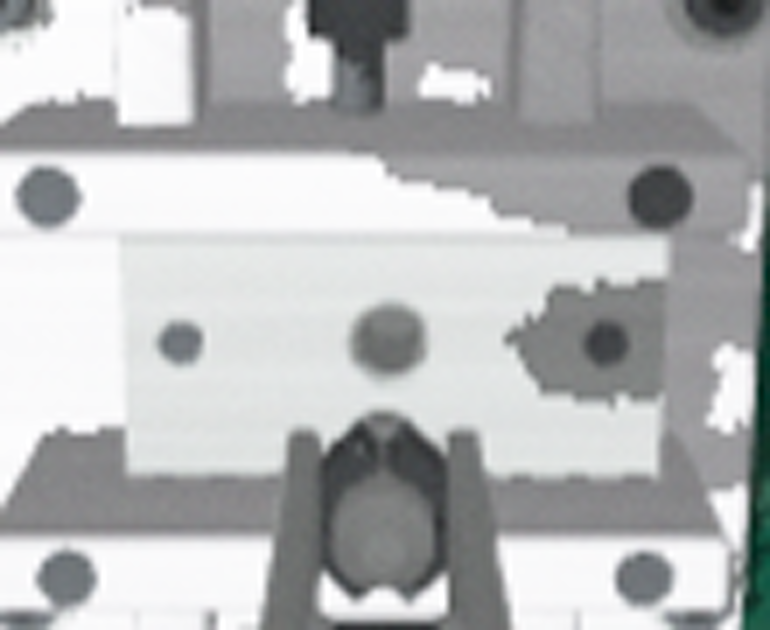

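Run:
```python
from tl import *; from t import get
w=load("cam_wrist_14.npz"); p,r=get(); print(r.inv().apply(w["origin"]-p),np.load("hand.npz")["o"]); print((r.inv().as_matrix()@RT(w)).round(4).tolist())
g=lambda a,b:(205+(a+.5)/7-.5,130+(b+.5)/7-.5)
print("bore",toolpt(w,*g(388,341),176.6),"world",onplane(w,*g(388,341),40))
print("pin head centre @z~cone base", toolpt(w,*g(382,528),127.5-44), "tip")
print("head near edge (cone base z=41 up, r6)",toolpt(w,*g(382,592),127.5-41),"collar far edge?",toolpt(w,*g(382,412),127.5-25))
for n,a in dict(c1=(48,197),c2=(660,197),c3=(65,577),c4=(643,577)).items(): print(n,onplane(w,*g(*a),68))
```

```text
[  76.03587687   -0.46773778 -123.22740302] [  76.16763567    0.27823262 -123.32387315]
[[0.0008, -0.9555, -0.295], [1.0, 0.0011, -0.0009], [0.0012, -0.295, 0.9555]]
bore [ -0.6   1.  176.6] world [643.46980815   1.47422181  40.        ]
pin head centre @z~cone base [ 2.07  0.15 83.5 ] tip
head near edge (cone base z=41 up, r6) [-6.65  0.15 86.5 ] collar far edge? [  9.75   0.13 102.5 ]
c1 [591.97958292  18.49169311  68.        ]
c2 [674.04123758  36.32679822  68.        ]
c3 [603.5335906  -36.08276733  68.        ]
c4 [685.67972393 -18.20893706  68.        ]
```

```bash
python3 -m inch '[[0,0.0005,0.01,0,0,0],[0,0.0005,0.02,0,0,0],[0,0.0005,0.03,0,0,0],[0,0.0005,0.036,0,0,0],[0,0.0005,0.036,0,0,0],[0,0.0005,0.036,0,0,0],[0,0.0005,0.036,0,0,0],[0,0.0005,0.036,0,0,0],[0,0.0005,0.036,0,0,0]]'; python3 t.py upd '[0,0.0005,0.036,0,0,0]'; python3 snap.py 15 wrist scene side
python3 - <<'E'
from h import *
w=load("cam_wrist_15.npz"); crop(w,205,315,130,220,7,"pics/w15.png")
a=load("cam_scene_15.npz")["color"][160:220,275:345]; s=load("cam_side_15.npz")["color"][165:235,150:220]
cv2.imwrite("pics/m15.png",np.hstack([cv2.resize(x,(400,400),interpolation=cv2.INTER_CUBIC) for x in (a,s)]))
E
```

```text
time_s: 12.9
tool_pos: [644.3, 2.5, 181.5]
tcp_rot: [179.9, 0.0, 102.2]
wrist_force: [-0.3, -0.9, -1.7]
grip_width: 0.321
cmd [643.82   2.52 180.62] [180.   -0.  102.2]
13.05 [644.04   2.49 181.13] [1.7995e+02 2.0000e-02 1.0220e+02] [-0.3 -0.4 -1.9] [-0.   -0.04  0.05] 0.3222
```

View pics/w15.png

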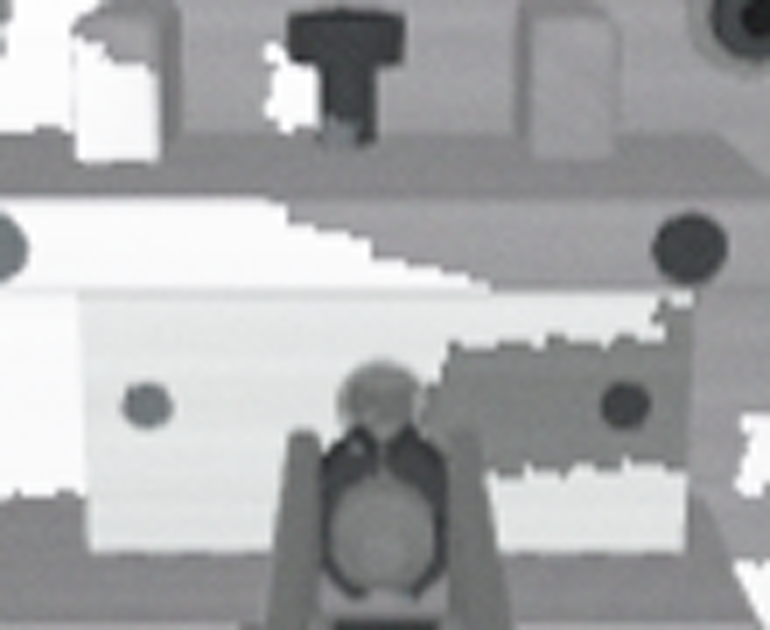

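View pics/m15.png

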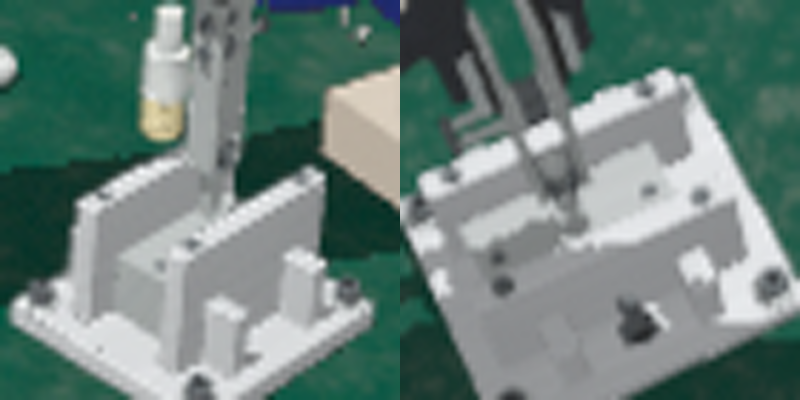

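Run:
```python
from tl import *
w=load("cam_wrist_15.npz")
g=lambda a,b:(205+(a+.5)/7-.5,130+(b+.5)/7-.5)
print("bore",toolpt(w,*g(380,401),141.5),"world",onplane(w,*g(380,401),40), "far edge",toolpt(w,*g(380,360),141.5))
print("head near edge",toolpt(w,*g(382,597),127.5-41),"jaw/collar far",toolpt(w,*g(382,428),100.8))
```

```text
bore [-1.400e-01 -1.700e-01  1.415e+02] world [643.38702677   1.76116121  40.        ] far edge [  5.7   -0.17 141.5 ]
head near edge [-7.25  0.15 86.5 ] jaw/collar far [  8.3    0.13 100.8 ]
```

```bash
python3 -m inch '[[0,0,0.004,0,0,0],[0,0,0.008,0,0,0],[0,0,0.01,0,0,0],[0,0,0.011,0,0,0],[0,0,0.011,0,0,0],[0,0,0.011,0,0,0],[0,0,0.011,0,0,0],[0,0,0.011,0,0,0]]'; python3 -m inch '[[0,0,0.001,0,0,0],[0,0,0.0015,0,0,0],[0,0,0.002,0,0,0],[0,0,0.002,0,0,0],[0,0,0.002,0,0,0]]';  python3 t.py upd '[0,0,0.013,0,0,0]'; python3 snap.py 16 side scene wrist
```

```text
time_s: 13.72
tool_pos: [644.0, 2.5, 169.9]
tcp_rot: [180.0, 0.0, 102.2]
wrist_force: [-0.7, 0.7, -2.0]
grip_width: 0.32
time_s: 14.13
tool_pos: [643.8, 2.5, 167.6]
tcp_rot: [-180.0, -0.0, 102.2]
wrist_force: [0.4, 0.1, -2.0]
grip_width: 0.318
cmd [643.82   2.52 167.62] [180.   -0.  102.2]
14.2833 [643.85   2.51 167.66] [180.    0.  102.2] [ 0.6 -0.  -1.5] [-0.01  0.03  0.  ] 0.3205
```

```bash
python3 -m inch '[[0,0,0.0005,0,0,0],[0,0,0.001,0,0,0],[0,0,0.001,0,0,0],[0,0,0.001,0,0,0]]'; python3 -m inch '[[0,0,0.0005,0,0,0],[0,0,0.001,0,0,0],[0,0,0.001,0,0,0],[0,0,0.001,0,0,0]]';python3 t.py upd '[0,0,0.002,0,0,0]'
```

```text
time_s: 14.62
tool_pos: [643.8, 2.5, 166.6]
tcp_rot: [-180.0, -0.0, 102.2]
wrist_force: [-1.1, -0.5, -2.1]
grip_width: 0.326
time_s: 14.95
tool_pos: [644.0, 2.6, 165.7]
tcp_rot: [180.0, -0.0, 102.2]
wrist_force: [0.9, 0.9, -1.4]
grip_width: 0.318
cmd [643.82   2.52 165.62] [180.   -0.  102.2]
```

```bash
python3 -m inch '[[0,0,0.0005,0,0,0],[0,0,0.001,0,0,0],[0,0,0.0015,0,0,0],[0,0,0.0015,0,0,0],[0,0,0.0015,0,0,0]]'; python3 t.py upd '[0,0,0.0015,0,0,0]'; python3 snap.py 17 side scene wrist
python3 - <<'E'
from h import *
w=load("cam_wrist_17.npz"); crop(w,205,315,130,220,7,"pics/w17.png")
a=load("cam_scene_17.npz")["color"][160:220,275:345]; s=load("cam_side_17.npz")["color"][165:235,150:220]
cv2.imwrite("pics/m17.png",np.hstack([cv2.resize(x,(400,400),interpolation=cv2.INTER_CUBIC) for x in (a,s)]))
E
```

```text
time_s: 15.37
tool_pos: [644.0, 2.6, 164.1]
tcp_rot: [180.0, -0.0, 102.2]
wrist_force: [1.7, 1.4, -1.3]
grip_width: 0.322
cmd [643.82   2.52 164.12] [180.   -0.  102.2]
15.5167 [643.96   2.64 164.17] [179.97  -0.   102.2 ] [ 1.7  0.4 -1.3] [ 0.27 -0.27 -0.02] 0.3186
```

View pics/w17.png

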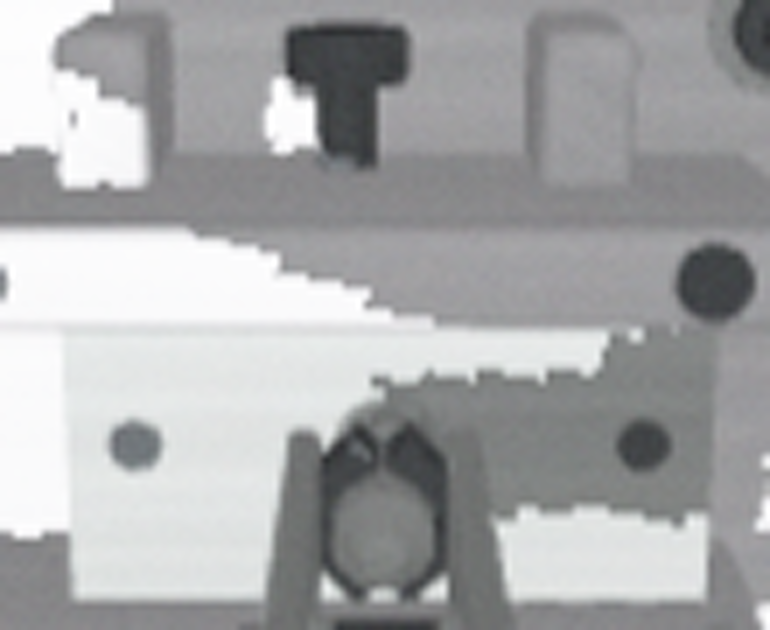

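View pics/m17.png

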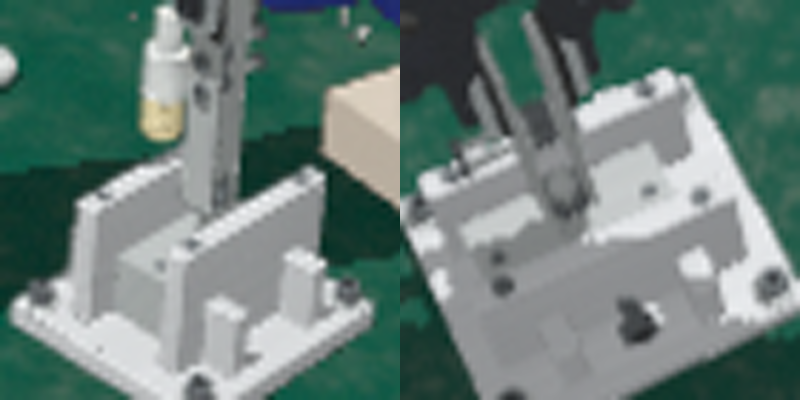

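```bash
python3 -m inch '[[0.0002,0.0003,0,0,0,0],[0.0003,0.0005,0,0,0,0],[0.0003,0.0005,0,0,0,0],[0.0003,0.0005,0,0,0,0]]'; python3 t.py upd '[0.0003,0.0005,0,0,0,0]'; python3 snap.py 18; python3 -m inch '[[0,0,0.0005,0,0,0],[0,0,0.001,0,0,0],[0,0,0.0015,0,0,0],[0,0,0.0015,0,0,0],[0,0,0.0015,0,0,0]]'; python3 t.py upd '[0,0,0.0015,0,0,0]'; python3 snap.py 18
```

```text
time_s: 15.85
tool_pos: [644.1, 2.8, 164.0]
tcp_rot: [-180.0, 0.0, 102.2]
wrist_force: [0.4, 0.6, -1.0]
grip_width: 0.321
cmd [644.24   2.92 164.12] [180.   -0.  102.2]
15.85 [644.11   2.85 164.04] [-1.7997e+02  1.0000e-02  1.0221e+02] [ 0.4  0.6 -1. ] [ 0.13 -0.12 -0.02] 0.3207
time_s: 16.27
tool_pos: [644.1, 2.9, 162.4]
tcp_rot: [-180.0, -0.0, 102.2]
wrist_force: [0.1, 0.5, -1.6]
grip_width: 0.317
cmd [644.24   2.92 162.62] [180.   -0.  102.2]
16.2667 [644.12   2.9  162.41] [-179.98   -0.    102.2 ] [ 0.1  0.5 -1.6] [ 0.02 -0.14 -0.03] 0.3174
```

```bash
python3 -m inch '[[0,0.0001,0.001,0,0,0],[0,0.0001,0.002,0,0,0],[0,0.0001,0.003,0,0,0],[0,0.0001,0.004,0,0,0],[0,0.0001,0.004,0,0,0],[0,0.0001,0.004,0,0,0]]'; python3 t.py upd '[0,0.0001,0.004,0,0,0]'; python3 snap.py 19; python3 -m inch '[[0,0,0.001,0,0,0],[0,0,0.002,0,0,0],[0,0,0.003,0,0,0],[0,0,0.004,0,0,0],[0,0,0.005,0,0,0],[0,0,0.005,0,0,0],[0,0,0.005,0,0,0]]'; python3 t.py upd '[0,0,0.005,0,0,0]'; python3 snap.py 19
```

```text
time_s: 16.77
tool_pos: [644.2, 2.9, 158.5]
tcp_rot: [-180.0, -0.0, 102.2]
wrist_force: [0.5, 0.3, -2.7]
grip_width: 0.32
cmd [644.34   2.94 158.62] [180.   -0.  102.2]
16.7667 [644.24   2.95 158.47] [-1.7998e+02 -1.0000e-02  1.0220e+02] [ 0.5  0.3 -2.7] [ 0.03 -0.07  0.01] 0.3204
time_s: 17.35
tool_pos: [644.3, 2.9, 153.5]
tcp_rot: [-180.0, -0.0, 102.2]
wrist_force: [-0.3, 0.1, -2.3]
grip_width: 0.323
cmd [644.34   2.94 153.62] [180.   -0.  102.2]
17.35 [644.27   2.93 153.51] [-179.99   -0.    102.2 ] [-0.3  0.1 -2.3] [ 0.01 -0.06 -0.01] 0.3233
```

Going in freely. Down to near the collar seat.

```bash
python3 -m inch '[[0,0,0.001,0,0,0],[0,0,0.002,0,0,0],[0,0,0.003,0,0,0],[0,0,0.004,0,0,0],[0,0,0.005,0,0,0],[0,0,0.005,0,0,0],[0,0,0.005,0,0,0]]'; python3 t.py upd '[0,0,0.005,0,0,0]'; python3 -m inch '[[0,0,0.0005,0,0,0],[0,0,0.001,0,0,0],[0,0,0.0015,0,0,0],[0,0,0.0015,0,0,0],[0,0,0.0015,0,0,0]]'; python3 t.py upd '[0,0,0.0015,0,0,0]'; python3 snap.py 20
```

```text
time_s: 17.93
tool_pos: [644.3, 2.9, 148.5]
tcp_rot: [-180.0, -0.0, 102.2]
wrist_force: [-0.1, -0.3, -1.3]
grip_width: 0.323
cmd [644.34   2.94 148.62] [180.   -0.  102.2]
time_s: 18.35
tool_pos: [644.3, 2.9, 147.1]
tcp_rot: [-180.0, -0.0, 102.2]
wrist_force: [-0.2, -0.6, -2.6]
grip_width: 0.321
cmd [644.34   2.94 147.12] [180.   -0.  102.2]
18.35 [644.31   2.94 147.08] [-179.99   -0.    102.21] [-0.2 -0.6 -2.6] [ 0.02  0.05 -0.03] 0.3212
```

```bash
python3 -m inch '[[0,0,0.0005,0,0,0],[0,0,0.001,0,0,0],[0,0,0.001,0,0,0],[0,0,0.001,0,0,0]]'; python3 -m inch '[[0,0,0.0005,0,0,0],[0,0,0.001,0,0,0],[0,0,0.001,0,0,0],[0,0,0.001,0,0,0]]'; python3 t.py upd '[0,0,0.002,0,0,0]'
```

```text
time_s: 18.68
tool_pos: [644.4, 2.9, 146.2]
tcp_rot: [180.0, 0.0, 102.2]
wrist_force: [0.2, 0.1, -1.6]
grip_width: 0.323
time_s: 19.02
tool_pos: [644.5, 2.9, 146.0]
tcp_rot: [180.0, 0.0, 102.2]
wrist_force: [-1.3, 1.3, 3.1]
grip_width: 0.323
cmd [644.34   2.94 145.12] [180.   -0.  102.2]
```

```bash
python3 -m inch '[[0,0,-0.0007,0,0,0],[0,0,-0.0007,0,0,0],[0,0,-0.0007,0,0,0]]'; python3 t.py upd '[0,0,-0.0007,0,0,0]'; python3 snap.py 21 scene side wrist
python3 - <<'E'
from h import *
w=load("cam_wrist_21.npz")["color"][130:220,210:310]
a=load("cam_scene_21.npz")["color"][160:220,275:345]; s=load("cam_side_21.npz")["color"][165:235,150:220]
cv2.imwrite("pics/m21.png",np.hstack([cv2.resize(x,(266,266),interpolation=cv2.INTER_CUBIC) for x in (a,s,w)]))
E
```

```text
time_s: 19.27
tool_pos: [644.5, 2.9, 146.0]
tcp_rot: [180.0, 0.0, 102.2]
wrist_force: [-0.7, 0.2, 2.5]
grip_width: 0.322
cmd [644.34   2.94 145.82] [180.   -0.  102.2]
19.4167 [644.48   2.9  146.05] [1.7998e+02 1.0000e-02 1.0220e+02] [-0.6 -0.3  2.9] [ 0.02  0.32 -0.02] 0.3286
```

View pics/m21.png

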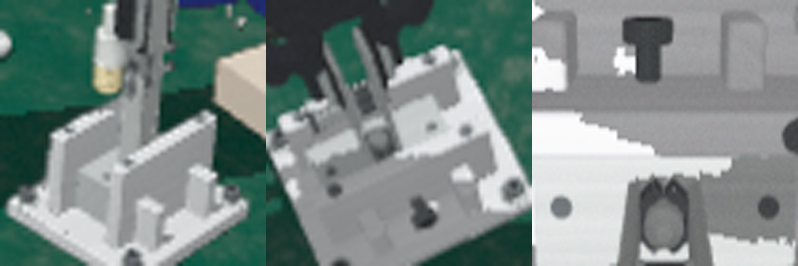

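```bash
python3 -m inch '[[0,0,0,0,0,0],[0,0,0,0,0,0],[0,0,0,0,0,0],[0,0,0,0,0,0],[0,0,0,0,0,0],[0,0,0,0,0,0]]' 0.52; python3 snap.py 22 scene side wrist
python3 - <<'E'
from h import *
w=load("cam_wrist_22.npz"); crop(w,205,315,130,220,7,"pics/w22.png")
E
```

```text
time_s: 19.92
tool_pos: [644.3, 2.9, 145.5]
tcp_rot: [-180.0, -0.0, 102.2]
wrist_force: [-1.2, -0.4, -1.9]
grip_width: 0.518
20.0667 [644.37   2.96 145.79] [180.   -0.  102.2] [-0.3  1.1 -1.1] [-0.04  0.06 -0.  ] 0.5186
```

View pics/w22.png

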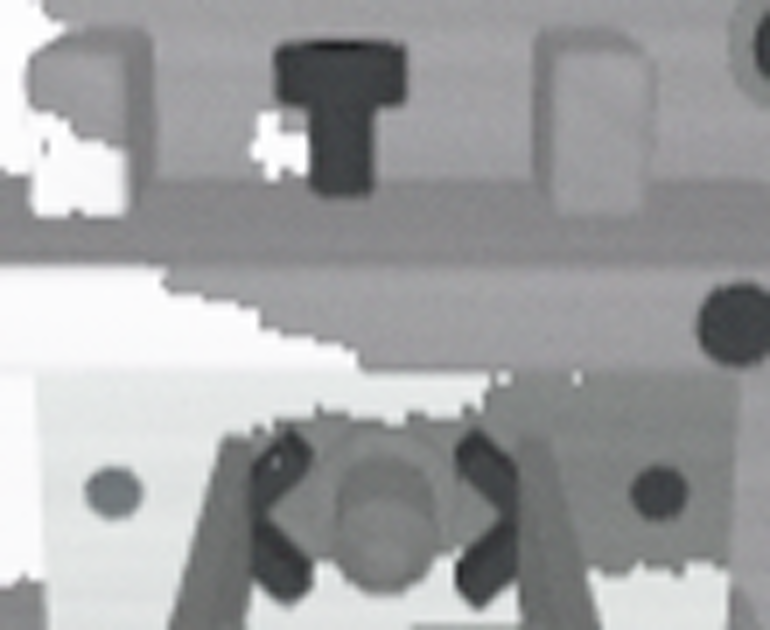

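```bash
python3 -m inch '[[0,0,-0.003,0,0,0],[0,0,-0.008,0,0,0],[0,0,-0.016,0,0,0],[0,0,-0.026,0,0,0],[0,0,-0.045,0,0,0],[0,0,-0.065,0,0,0],[0,0,-0.085,0,0,0],[0,0,-0.085,0,0,0],[0,0,-0.085,0,0,0],[0,0,-0.085,0,0,0]]'; python3 t.py upd '[0,0,-0.085,0,0,0]'; python3 snap.py 23 wrist scene side
python3 - <<'E'
from h import *
w=load("cam_wrist_23.npz"); crop(w,205,315,130,220,7,"pics/w23.png"); P=cloud(w)
m=(abs(P[...,0]-644)<12)&(abs(P[...,1]-1.5)<12)&(P[...,2]>46)&(P[...,2]<75); print(m.sum(),P[m].mean(0).round(1),P[m][:,2].max())
a=load("cam_scene_23.npz")["color"][160:220,275:345]; s=load("cam_side_23.npz")["color"][165:235,150:220]
cv2.imwrite("pics/m23.png",np.hstack([cv2.resize(x,(400,400),interpolation=cv2.INTER_CUBIC) for x in (a,s)]))
E
python3 t.py to 446.5 -201.4 210.8 98.48
```

```text
time_s: 20.9
tool_pos: [643.9, 3.0, 230.2]
tcp_rot: [-180.0, -0.0, 102.2]
wrist_force: [-0.3, -0.6, -1.7]
grip_width: 0.518
cmd [644.34   2.94 230.82] [180.   -0.  102.2]
21.05 [643.43   3.05 228.75] [-1.7982e+02 -7.0000e-02  1.0220e+02] [-0.2 -0.5 -1.8] [-0.01 -0.05  0.02] 0.5193
119 [643.9   2.4  59.3] 66.06502076577988
row [-0.1579, -0.2366, 0.02] [-0.0, -0.0, 0.065]  rows min: 6.8
```

View pics/w23.png

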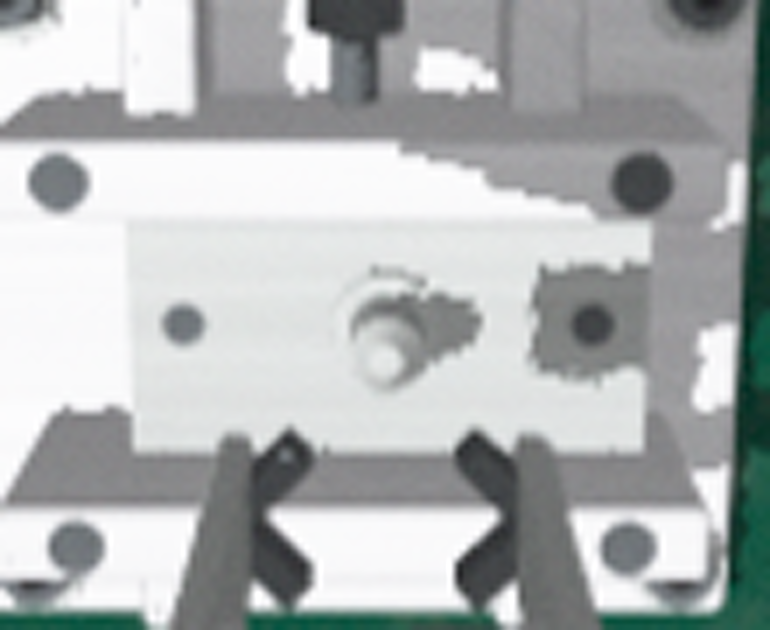

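View pics/m23.png

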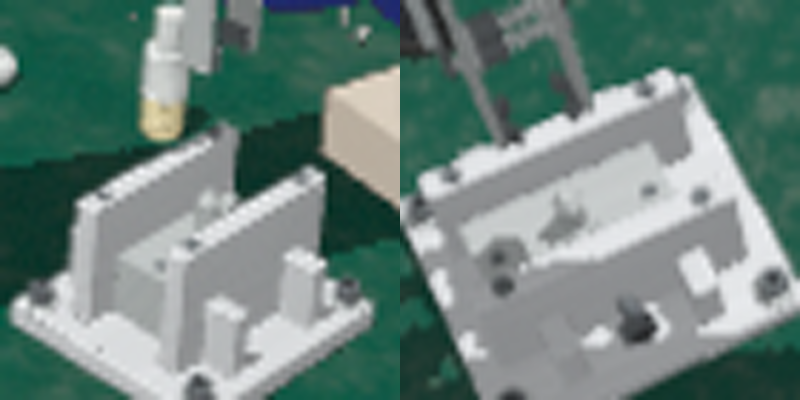

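```bash
python3 t.py to 447.1 -201.9 190.8 98.48; python3 -m inch '[[-0.02,-0.03,0,0,0,0.01],[-0.04,-0.06,0,0,0,0.02],[-0.06,-0.09,0,0,0,0.04],[-0.08,-0.12,0,0,0,0.065],[-0.1,-0.15,0.005,0,0,0.065],[-0.12,-0.18,0.01,0,0,0.065],[-0.14,-0.21,0.02,0,0,0.065],[-0.155,-0.232,0.03,0,0,0.065],[-0.1585,-0.236,0.04,0,0,0.065],[-0.1585,-0.236,0.04,0,0,0.065],[-0.1585,-0.236,0.04,0,0,0.065],[-0.1585,-0.236,0.04,0,0,0.065],[-0.1585,-0.236,0.04,0,0,0.065],[-0.1585,-0.236,0.04,0,0,0.065],[-0.1585,-0.236,0.04,0,0,0.065]]'; python3 t.py upd '[-0.1585,-0.236,0.04,0,0,0.065]'; python3 snap.py 24 wrist scene
python3 - <<'E'
from h import *
w=load("cam_wrist_24.npz"); crop(w,205,315,130,220,7,"pics/w24.png")
E
```

```text
row [-0.1585, -0.2361, 0.04] [-0.0, -0.0, 0.065]  rows min: 6.9
time_s: 22.3
tool_pos: [448.0, -201.4, 191.4]
tcp_rot: [180.0, 0.0, 98.6]
wrist_force: [1.1, 0.8, -1.4]
grip_width: 0.521
cmd [ 447.18 -201.86  190.82] [180.    -0.    98.48]
22.4 [ 447.64 -201.53  191.15] [1.7998e+02 2.0000e-02 9.8540e+01] [ 0.4  0.4 -1.3] [-0.   -0.01  0.01] 0.5196
```

View pics/w24.png

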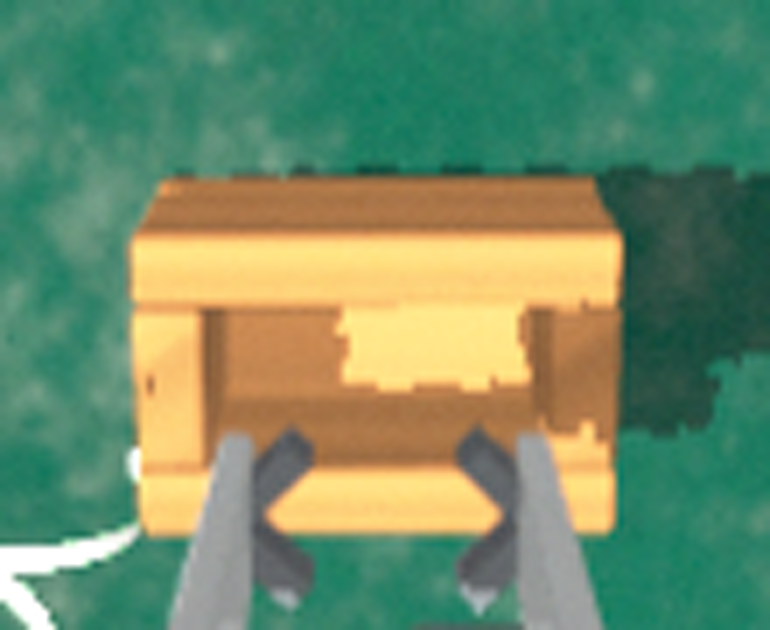

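Run:
```python
from tl import *
w=load("cam_wrist_24.npz"); g=lambda a,b:(205+(a+.5)/7-.5,130+(b+.5)/7-.5)
for n,a in dict(tl=(200,304),tr=(531,304),tr2=(551,304),bl=(206,468),br=(540,468)).items(): print(n,toolpt(w,*g(*a),191.4-46),onplane(w,*g(*a),46).round(1))
for n,a in dict(ol=(132,235),orr=(622,235),obl=(140,535),obr=(612,535)).items(): print(n,toolpt(w,*g(*a),191.4-46),onplane(w,*g(*a),46).round(1))
print("jaw far",toolpt(w,*g(290,430),100.8),"jaw near",toolpt(w,*g(285,610),90.8))
```

```text
tl [ 12.62 -24.99 145.4 ] [ 420.5 -193.2   46. ]
tr [ 12.66  20.63 145.4 ] [ 465.5 -186.4   46. ]
tr2 [ 12.66  23.38 145.4 ] [ 468.3 -185.9   46. ]
bl [-11.14 -24.76 145.4 ] [ 424.2 -216.6   46. ]
br [-11.1   22.43 145.4 ] [ 470.9 -209.6   46. ]
ol [ 22.26 -34.01 145.4 ] [ 410.1 -185.    46. ]
orr [ 22.32  32.82 145.4 ] [ 476.2 -175.    46. ]
obl [-21.2  -34.44 145.4 ] [ 416.2 -228.    46. ]
obr [-21.15  32.95 145.4 ] [ 482.8 -217.9   46. ]
jaw far [  8.04 -10.65 100.8 ] jaw near [-10.58 -11.01  90.8 ]
```

```bash
python3 -m inch '[[0.002,0.0003,0.01,0,0,0],[0.002,0.0003,0.02,0,0,0],[0.002,0.0003,0.03,0,0,0],[0.002,0.0003,0.037,0,0,0],[0.002,0.0003,0.037,0,0,0],[0.002,0.0003,0.037,0,0,0],[0.002,0.0003,0.037,0,0,0],[0.002,0.0003,0.037,0,0,0],[0.002,0.0003,0.037,0,0,0],[0.002,0.0003,0.037,0,0,0]]'; python3 t.py upd '[0.002,0.0003,0.037,0,0,0]'; python3 snap.py 25 wrist side scene
python3 - <<'E'
from h import *
w=load("cam_wrist_25.npz"); crop(w,205,315,130,220,7,"pics/w25.png")
a=load("cam_scene_25.npz")["color"][190:290,260:360]; s=load("cam_side_25.npz")["color"][70:150,200:280]
cv2.imwrite("pics/m25.png",np.hstack([cv2.resize(x,(400,400),interpolation=cv2.INTER_CUBIC) for x in (a,s)]))
E
```

```text
time_s: 23.23
tool_pos: [447.5, -200.1, 154.4]
tcp_rot: [180.0, 0.0, 98.5]
wrist_force: [1.2, 0.3, -2.1]
grip_width: 0.52
cmd [ 447.18 -199.84  153.82] [180.    -0.    98.48]
23.3833 [ 447.31 -199.92  154.13] [1.7998e+02 2.0000e-02 9.8480e+01] [-0.5  0.2 -1.3] [ 0.01 -0.   -0.01] 0.5171
```

View pics/w25.png

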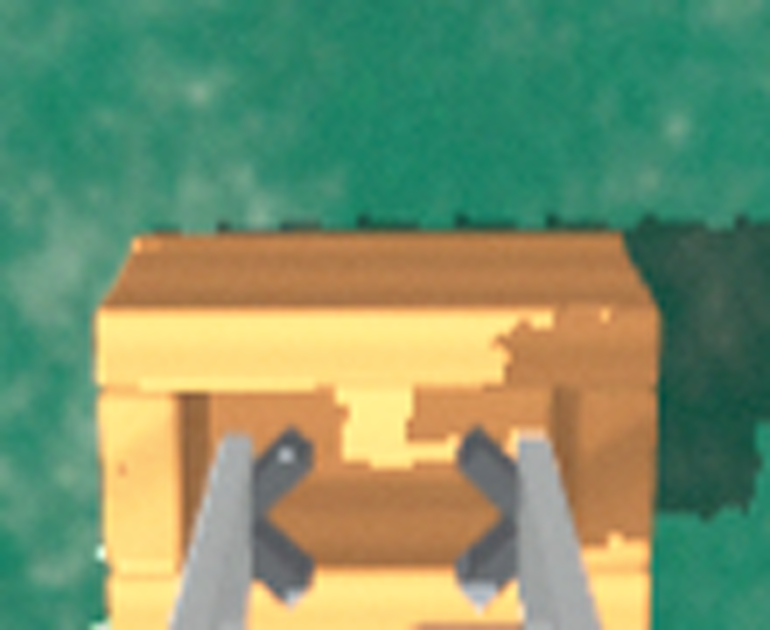

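View pics/m25.png

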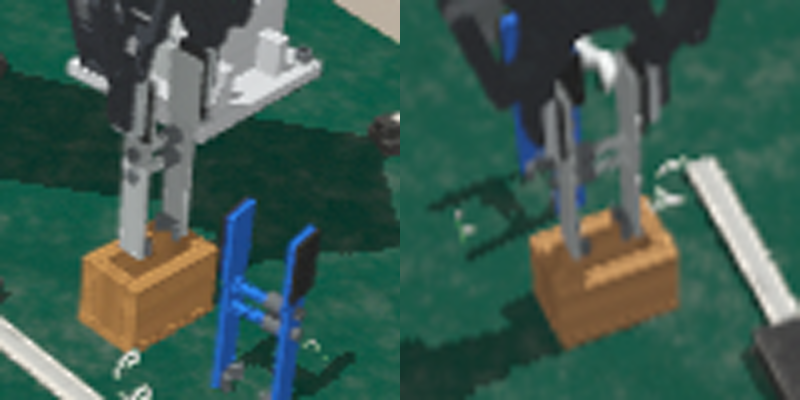

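Run:
```python
from tl import *
w=load("cam_wrist_25.npz"); g=lambda a,b:(205+(a+.5)/7-.5,130+(b+.5)/7-.5)
for n,a in dict(tl=(178,390),tr=(578,390),bl=(182,572),br=(572,572)).items(): print(n,toolpt(w,*g(*a),154.4-46))
print("jaw far",toolpt(w,*g(290,428),100.8),toolpt(w,*g(478,428),100.8),"near",toolpt(w,*g(290,608),90.8))
```

```text
tl [ 10.75 -24.43 108.4 ]
tr [ 10.79  23.72 108.4 ]
bl [-12.66 -24.63 108.4 ]
br [-12.62  23.67 108.4 ]
jaw far [  8.29 -10.64 100.8 ] [  8.31  11.38 100.8 ] near [-10.33 -10.43  90.8 ]
```

```bash
python3 -m inch '[[0,0,0.005,0,0,0],[0,0,0.01,0,0,0],[0,0,0.015,0,0,0],[0,0,0.015,0,0,0]]'; python3 t.py upd '[0,0,0.015,0,0,0]'; python3 snap.py 26; python3 -m inch '[[0,0,0.008,0,0,0],[0,0,0.016,0,0,0],[0,0,0.024,0,0,0],[0,0,0.028,0,0,0],[0,0,0.028,0,0,0],[0,0,0.028,0,0,0],[0,0,0.028,0,0,0]]'; python3 t.py upd '[0,0,0.028,0,0,0]'; python3 snap.py 26
```

```text
time_s: 23.72
tool_pos: [446.3, -199.2, 137.1]
tcp_rot: [-179.9, -0.1, 98.5]
wrist_force: [-0.7, 0.4, -2.0]
grip_width: 0.517
cmd [ 447.18 -199.84  138.82] [180.    -0.    98.48]
23.7167 [ 446.28 -199.19  137.08] [-1.7987e+02 -1.2000e-01  9.8480e+01] [-0.7  0.4 -2. ] [ 0.04 -0.04 -0.03] 0.5174
time_s: 24.3
tool_pos: [447.4, -200.0, 111.0]
tcp_rot: [180.0, 0.0, 98.5]
wrist_force: [0.3, -0.6, -1.1]
grip_width: 0.521
cmd [ 447.18 -199.84  110.82] [180.    -0.    98.48]
24.3 [ 447.4  -199.99  111.03] [1.7998e+02 2.0000e-02 9.8480e+01] [ 0.3 -0.6 -1.1] [-0.02 -0.04 -0.06] 0.5214
```

```bash
python3 -m inch '[[0,0,0.001,0,0,0],[0,0,0.002,0,0,0],[0,0,0.003,0,0,0],[0,0,0.003,0,0,0],[0,0,0.003,0,0,0]]'; python3 -m inch '[[0,0,0.0005,0,0,0],[0,0,0.001,0,0,0],[0,0,0.0015,0,0,0],[0,0,0.0015,0,0,0],[0,0,0.0015,0,0,0]]'; python3 t.py upd '[0,0,0.0045,0,0,0]'; python3 snap.py 27
```

```text
time_s: 24.72
tool_pos: [447.2, -199.8, 107.8]
tcp_rot: [-180.0, 0.0, 98.5]
wrist_force: [0.8, -0.4, -0.5]
grip_width: 0.518
time_s: 25.13
tool_pos: [447.4, -200.1, 107.1]
tcp_rot: [180.0, 0.0, 98.5]
wrist_force: [-1.6, 0.4, 6.0]
grip_width: 0.524
cmd [ 447.18 -199.84  106.32] [180.    -0.    98.48]
25.1333 [ 447.44 -200.12  107.14] [1.7999e+02 3.0000e-02 9.8490e+01] [-1.6  0.4  6. ] [ 0.22  0.48 -0.05] 0.5237
```

```bash
python3 -m inch '[[0,0,-0.0008,0,0,0],[0,0,-0.0008,0,0,0]]'; python3 t.py upd '[0,0,-0.0008,0,0,0]';  python3 -m inch '[[0,0,0,0,0,0],[0,0,0,0,0,0],[0,0,0,0,0,0],[0,0,0,0,0,0],[0,0,0,0,0,0],[0,0,0,0,0,0],[0,0,0,0,0,0],[0,0,0,0,0,0]]' 0.95; python3 snap.py 28 wrist
```

```text
time_s: 25.3
tool_pos: [447.3, -200.0, 107.2]
tcp_rot: [180.0, 0.0, 98.5]
wrist_force: [-0.1, -0.3, 1.8]
grip_width: 0.523
cmd [ 447.18 -199.84  107.12] [180.    -0.    98.48]
time_s: 25.97
tool_pos: [447.2, -199.9, 107.1]
tcp_rot: [180.0, 0.0, 98.5]
wrist_force: [-0.3, 1.1, 0.4]
grip_width: 0.949
26.0167 [ 447.2  -199.84  107.14] [180.     0.    98.48] [ 1.2  0.4 -0.7] [ 0.07  0.04 -0.01] 0.95
```

View pics/wrist28.png

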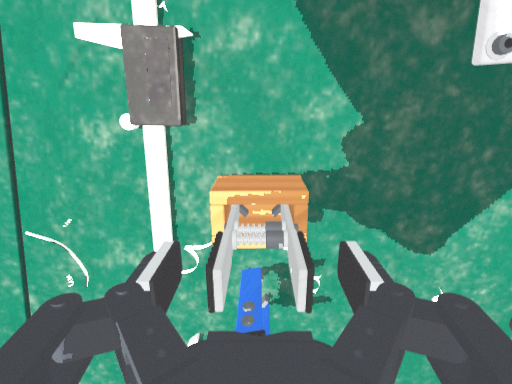

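The tongs stand in the pocket, legs at (225,270) and (297,270), with both fingers clear. Raising the arm.

```bash
python3 -m inch '[[0,0,-0.01,0,0,0],[0,0,-0.03,0,0,0],[0,0,-0.06,0,0,0],[0,0,-0.1,0,0,0],[0,0,-0.14,0,0,0],[0,0,-0.16,0,0,0],[0,0,-0.16,0,0,0],[0,0,-0.16,0,0,0],[0,0,-0.16,0,0,0],[0,0,-0.16,0,0,0],[0,0,-0.16,0,0,0],[0,0,-0.16,0,0,0],[0,0,-0.16,0,0,0]]'; python3 snap.py 29 wrist scene side
python3 - <<'E'
from h import *
w=load("cam_wrist_29.npz")["color"][100:260,160:360]
a=load("cam_scene_29.npz")["color"][150:310,190:350]; s=load("cam_side_29.npz")["color"][90:310,130:310]
cv2.imwrite("pics/m29.png",np.hstack([cv2.resize(x,(266,266),interpolation=cv2.INTER_CUBIC) for x in (w,a,s)]))
w=load("cam_wrist_29.npz"); P=cloud(w)
for z0,z1 in((112,130),(43,49)):
    m=(P[...,2]>z0)&(P[...,2]<z1)&(abs(P[...,0]-447)<60)&(abs(P[...,1]+200)<40); r=cv2.minAreaRect(P[m][:,:2].astype(np.float32)); print(z0,m.sum(),r,P[m][:,2].max())
s=load("cam_side_29.npz"); P=cloud(s); m=(abs(P[...,0]-644)<10)&(abs(P[...,1]-1.5)<10)&(P[...,2]>46); print("pin",m.sum(),P[m].mean(0),P[m][:,2].max())
crop(s,150,215,165,235,8,"pics/s29.png")
E
```

```text
time_s: 27.1
tool_pos: [446.9, -199.6, 266.1]
tcp_rot: [-179.9, -0.1, 98.5]
wrist_force: [-1.1, 0.3, 0.1]
grip_width: 0.949
27.25 [ 447.11 -199.82  266.78] [-1.7997e+02 -3.0000e-02  9.8480e+01] [ 0.3 -0.1 -0.3] [-0.05  0.06  0.02] 0.9455
112 381 ((446.7451477050781, -201.14527893066406), (47.23681640625, 23.48306655883789), 8.483909606933594) 125.37069934711923
43 937 ((446.4278869628906, -201.73797607421875), (67.90743255615234, 43.01854705810547), 8.71877670288086) 48.71324367577972
pin 35 [644.61317911   2.95320671  57.89551441] 65.93314039288668
```

View pics/m29.png

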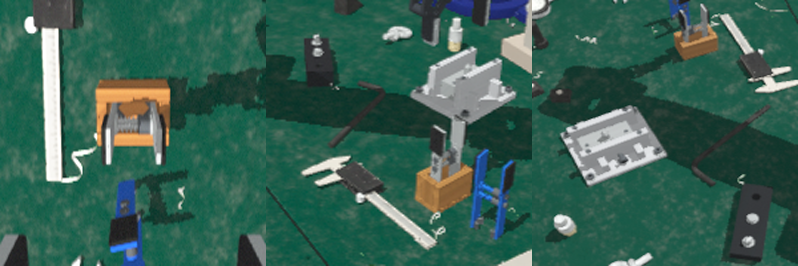

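View pics/s29.png

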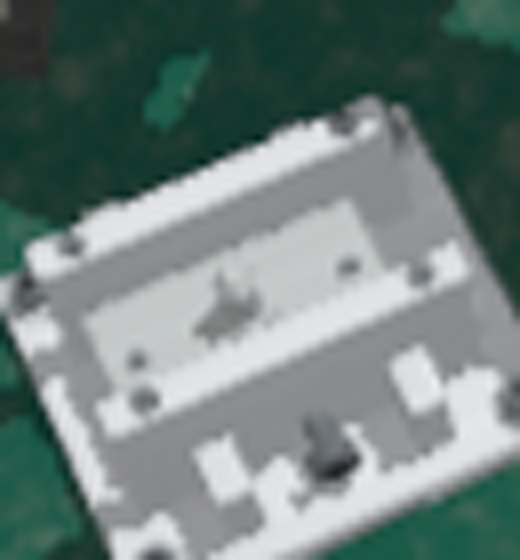

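```bash
python3 -c "
from cell import env
print(env.close_job())"
```

```text
the job is handed in; nothing more can be done
None
```

The round pin is fully home in the fixture's bore, the tongs are back in their stand, and I handed the job in at about 27 s of the 67 s allowed.

- **Setting the pin:** I gripped it in the rack with the tongs only, then felt it down onto the bore. It touched one side of the bore lightly (about 3 N), so I moved 0.6 mm to follow it. It then slid in freely and the collar landed on the slide at about 5 N. At the end of each move the force read no more than about 7 N, also when taking out and putting back the tongs.
- **Pin check:** After letting go, the depth reading put the pin's nose at 66 mm against a nominal 64 mm. The same camera read 2 mm high on the pin in the rack, so this agrees with fully home. The pin looked upright in the pictures.
- **Other checks:** The tongs stand straight in the pocket, within about 1 mm of the stand's centre. The other two pins are still in the rack, the blue tongs and blue fixture were not touched, and the gripper is open above everything.
- **What disagreed:** Shut on the pin, the gripper opening read about 27.4 mm instead of the expected 29 to 31 mm, but the pictures showed the pin properly held. Some pictures taken before the arm had settled were about 1 mm off, so I took later ones, such as the settled view of the bore, before acting.

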